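# Turn the crucible lids out of the draining tray and into the pan

## Task

Lay the spare tray face-down on the loaded draining tray so that it sits flush on the two pins, push the sliding handle fully in to lock the pair, and swing the board right over so the lids drop into the spare tray. Pull the handle out again to free the spare tray, swing the empty draining tray back to where it was, leaving the spare tray pockets-up on its wooden supports, then lift each lid by its knob and set it flat, knob up, on the floor of the steel pan, no lid on another. Leave the flask, the funnel and the jar alone.

Things in the scene. Friction and masses are not known exactly. Their poses are not given: they have to be found in the camera images.
- rig: Turn-over board, fixed: plywood base 260 x 250 x 8 mm with a hinge along its own x axis, 45 mm above the bench. Origin: centre of the underside, below the hinge. The swing leaf with the draining tray lies on its +y side; on its -y side stand two wooden supports (each 36 mm along x, centred at x = +-55 mm, 20.5 mm high, with 6 mm higher lips) that receive the spare tray.
- leaf (a joint): Angle of the swing leaf, rad. 0: lying on the +y side, draining tray face-up (start). It turns about the rig's +x axis, up and over, to 3.14: lying on the -y side, draining tray face-down. Damped (0.5 N m s/rad), so it sinks slowly if let go; leaf, trays and handle weigh about 0.6 kg.
- yoke (a joint): How far the sliding steel handle is pushed in towards the hinge, m. 0: fully out (unlocked); 0.040: fully in, its two tongues (20 mm wide, 6 mm thick, 1 mm above the back of a flush spare tray) then reach 36 mm over both ends of the spare tray. It starts 0 to 4 mm from fully out, slides with about 3.5 N of friction and stays where it is left.
- bar (a point): Middle of the round grip bar of the sliding handle (10 mm thick, 180 mm long, along the rig's x axis). The bar lies in the plane of the tray mouths, 180 mm from the hinge line when out, 140 mm when in. Axes turn with the leaf: y points away from the hinge, z out of the draining tray's mouth. At least 35 mm is free between bar and tray.
- hinge (a point): Middle of the hinge line, 45 mm above the bench, axes as the rig's.
- drain (a point): Centre of the mouth face of the grey draining tray fixed to the leaf, 70 mm from the hinge line; axes turn with the leaf: x along tray and hinge, y away from the hinge, z out of the mouth. Same size and pockets as the spare tray. Two tapered pins, 6 mm thick, 10 mm high, at x = +-90 mm. The leaf's side rails at x = +-106 to 112 mm stand 33 mm above the mouth.
- cradle (a point): Centre of the resting plane of the wooden supports, where the spare tray's back comes to lie, 20.5 mm above the bench, 70 mm from the hinge; axes as the rig's. The lips leave 3 mm each side of the spare tray along y.
- spare: Loose grey tray, 204 (x) x 56 (y) x 24 mm, 0.18 kg: 4 square pockets at x = -60, -20, 20, 60 mm (37 mm wide, 5 deep, in each a 24 mm knob well 17 deeper); 7.6 mm square pin holes at x = +-90 mm. Same either way round. Origin: centre of the mouth face; z points out of the flat back (at z = 24 mm): up while face-down as at the start, down when pockets-up. Grip across the 56 mm.
- pan: Shallow rectangular steel pan, loose, 150 (x) x 130 (y) x 18 mm, wall and floor 3 mm, 0.35 kg. Origin: centre of the underside.
- lid0: White porcelain crucible lid, 25 g, present or absent: disc 34 mm across and 4.5 mm thick with rounded rim, and on one face a round knob 12 mm thick, 15.25 mm long. Origin: centre of the disc; the knob points along -z, its end at z = -17.5 mm. At the start it lies knob-down in a pocket of the draining tray; when turned out the knob stands 15 mm above the pockets' mouth.
- lid1: White porcelain crucible lid, 25 g, present or absent: disc 34 mm across and 4.5 mm thick with rounded rim, and on one face a round knob 12 mm thick, 15.25 mm long. Origin: centre of the disc; the knob points along -z, its end at z = -17.5 mm. At the start it lies knob-down in a pocket of the draining tray; when turned out the knob stands 15 mm above the pockets' mouth.
- lid2: White porcelain crucible lid, 25 g, present or absent: disc 34 mm across and 4.5 mm thick with rounded rim, and on one face a round knob 12 mm thick, 15.25 mm long. Origin: centre of the disc; the knob points along -z, its end at z = -17.5 mm. At the start it lies knob-down in a pocket of the draining tray; when turned out the knob stands 15 mm above the pockets' mouth.
- lid3: White porcelain crucible lid, 25 g, present or absent: disc 34 mm across and 4.5 mm thick with rounded rim, and on one face a round knob 12 mm thick, 15.25 mm long. Origin: centre of the disc; the knob points along -z, its end at z = -17.5 mm. At the start it lies knob-down in a pocket of the draining tray; when turned out the knob stands 15 mm above the pockets' mouth.
- flask: Glass volumetric flask 160 mm high, a bystander. Origin: centre of the underside.
- funnel: White funnel standing mouth-down, 82 mm high, a bystander. Origin: centre of the underside.
- jar: White jar 75 mm high, a bystander. Origin: centre of the underside.
There are look-alikes about, which are no part of the job. Leave any orange or purple look-alike of the lid2 alone.

How it is judged (in metres and radians):
On the way, in this order (a step that is already met when the one before it is completed fails the run):
1. the spare tray lies face-down, flush on the draining tray over its pins (z of spare in the frame of drain between -0.003 and 0.003 m and x of spare in the frame of drain between -0.004 and 0.004 m and y of spare in the frame of drain between -0.004 and 0.004 m and angle between the z axis of spare and the z axis of drain, either way round below 0.06 rad and value of joint leaf below 0.1 rad), for 0.2 s.
2. the sliding handle is pushed fully in over the flush spare tray (z of spare in the frame of drain between -0.003 and 0.003 m and x of spare in the frame of drain between -0.004 and 0.004 m and y of spare in the frame of drain between -0.004 and 0.004 m and angle between the z axis of spare and the z axis of drain, either way round below 0.06 rad and value of joint yoke above 0.034 m and value of joint leaf below 0.15 rad), for 0.1 s.
3. the locked pair has been swung right over (value of joint leaf above 3.05 rad and distance between spare and drain below 0.008 m), for 0.2 s.
4. the draining tray is back, the spare tray pockets-up on its supports with every lid in it knob up (value of joint leaf below 0.1 rad and angle between spare's own z axis and vertical above 3.05 rad and x of spare in the frame of cradle between -0.06 and 0.06 m and y of spare in the frame of cradle between -0.012 and 0.012 m and z of spare in the frame of cradle below 0.028 m and angle between each of lid0, lid1, lid2, lid3's own z axis and vertical above 2.95 rad and x of lid0 in the frame of spare between -0.09 and 0.09 m and y of lid0 in the frame of spare between -0.025 and 0.025 m and z of each of lid0, lid1, lid2, lid3 in the frame of spare below 0.006 m and x of lid1 in the frame of spare between -0.09 and 0.09 m and y of lid1 in the frame of spare between -0.025 and 0.025 m and x of lid2 in the frame of spare between -0.09 and 0.09 m and y of lid2 in the frame of spare between -0.025 and 0.025 m and x of lid3 in the frame of spare between -0.09 and 0.09 m and y of lid3 in the frame of spare between -0.025 and 0.025 m), for 0.2 s.
At the end, for the whole second after the job is handed in: Every lid present lies knob up (within 11 degrees) inside the pan, on its floor (disc centre less than 10 mm above the pan's underside), at rest; the draining tray is back within 0.1 rad of its start; the spare tray lies pockets-up on the wooden supports (within 12 mm across and 60 mm along) (value of joint leaf below 0.1 rad and linear speed of each of spare, pan, lid0, lid1, lid2, lid3 below 0.02 m/s and angle between spare's own z axis and vertical above 3.05 rad and x of spare in the frame of cradle between -0.06 and 0.06 m and y of spare in the frame of cradle between -0.012 and 0.012 m and z of spare in the frame of cradle below 0.028 m and angle between each of lid0, lid1, lid2, lid3's own z axis and vertical above 2.95 rad and x of lid0 in the frame of pan between -0.07 and 0.07 m and y of lid0 in the frame of pan between -0.06 and 0.06 m and z of each of lid0, lid1, lid2, lid3 in the frame of pan below 0.01 m and x of lid1 in the frame of pan between -0.07 and 0.07 m and y of lid1 in the frame of pan between -0.06 and 0.06 m and x of lid2 in the frame of pan between -0.07 and 0.07 m and y of lid2 in the frame of pan between -0.06 and 0.06 m and x of lid3 in the frame of pan between -0.07 and 0.07 m and y of lid3 in the frame of pan between -0.06 and 0.06 m); the robot touches nothing.
It fails at once if the flask is disturbed (distance of flask from where it was at the start of the episode above 0.03 m or angle between flask's own z axis and vertical above 0.4 rad).
It fails at once if the funnel is disturbed (distance of funnel from where it was at the start of the episode above 0.03 m or angle between funnel's own z axis and vertical above 0.4 rad).
It fails at once if the jar is disturbed (distance of jar from where it was at the start of the episode above 0.03 m or angle between jar's own z axis and vertical above 0.4 rad).
Of lid0, lid1, lid2, lid3 only 2 to 4 are there at a start; the rules pass over those that are not, and their reading is None.
At some moment in a run one of spare, pan may be knocked a few centimetres aside while the robot is not near it.
It also fails if it takes over 208 s, if anything falls off the work surface, if the arm or the gripper's body presses on something with over 40 N, if the wrist force passes 120 N, or if a joint passes its speed limit or range.

## Robot

A 6-joint arm with a two-finger parallel gripper is mounted at the origin on the work surface. World frame = base frame: x ahead of the robot, y to its left, z up, the work surface at z = 0. Lengths are in mm, angles in degrees, forces in N, time in s.
With the tool pointing down it reaches from about 300 to 850 mm from the base axis. Payload 4.2 kg.
Tool frame: the origin (TCP) lies on the mounting face of the last link; the fingertips stand 191 mm ahead of it and the grasp point (between the pads) lies 172 mm ahead of it; z points along the fingers, y is the direction in which the jaws open and shut (so a half turn about z gives the same grasp; the last joint's range is limited). The gripper opens to 91 mm and grips with 3 to 60 N. Pads are 32 mm wide; open, the fingers measure 118 mm over their backs; the gripper's body (76 mm by 178 mm) begins 60 mm behind the grasp point.
Start: joints at [-71.448, 18.312, 89.639, -0, 72.044, -1.146], TCP at [193.812, -541.35, 404.776] pointing down, gripper open.
Joint ranges: [-177.97, 177.97], [-48.28, 115.42], [12.27, 149.76], [-77.06, 257.06], [2.81, 150.46], [-146.56, 146.56]. Speed limits (degrees/s): [147.25, 147.25, 180, 180, 180, 180].

## Interface

Orientations are given as [roll, pitch, yaw] about the fixed x, y, z axes, in that order (R = Rz(yaw) Ry(pitch) Rx(roll)).
In Python, from workcell import env gives the robot as it stands.
- The arm moves only by the shell command python3 -m handwheel 'ROWS' [FORCE]. ROWS is JSON, a list of rows, each an object with "gripper": the opening in per cent of the stroke, from 0 (shut) to 100 (fully open); "travel": the shift along the tool's x, y, z in m, a list of three; "twist": the turn about the tool's z in rad. In form: [{"gripper": gripper, "travel": [x, y, z], "twist": twist}, ...]. A call has 1 to 5 rows; each row shifts and turns the commanded pose from where the row before left it, along the tool's axes as they then stand; what a row does not reach is not made up. A row lasts 1/12 s, in which the tool goes at most 41.7 mm and 7.16 degrees, less where a joint would pass 70% of its speed; a pose out of reach is approached as far as the arm can. A call with a gripper value outside its range is refused whole. The fingers move at their own pace and stop on an object; FORCE is the grip in N (left out, the last holds). Time passes only in rows, so rows that do not move let the fingers close. It gives the time, the measured TCP pose, the force and the opening at its end, in the units of the state.
- env.state(): the state, without advancing time (a new reading comes with each control period).
- env.grab_frame(name): name is "side" or "top" or "wrist"; returns a dict with "frame" (480x640x3 uint8, red, green, blue), "intrinsics" (3x3 intrinsics, pixels), "extrinsics" (4x4, takes a point from camera to world coordinates). Camera axes: x right, y down, z forward; pixel columns grow to the right and rows downward; lengths in mm; the calibration is good to about 2 mm. A picture is of the moment at which its call begins. There is no depth.
- env.job_done(): hands the job in, once; it reports no verdict.
Trained networks look in the newest picture that a camera, given by its name, has taken for a name from the list of things; names that differ only in an ending like _2 or _b are one class to them, and where a whole thing is asked for, a point or a joint stands for the part that bears it (a point fixed in the world has none). Each returns a list of dicts, best first, with "confidence" (0 to 1); they miss things now and then, are a little off and sometimes report something else, mostly with a low value. They report only what shows in the picture. A call takes as long as a camera call. They do not tell look-alikes from the thing itself.
- env.trace(camera, thing): "pixels" (480x640 bool, what is visible of it) and "uv" ([column, row] in pixels, amid what is visible of it).
- env.pinpoint(camera, thing): "uv" ([column, row] in pixels: a listed point, or the origin of a listed thing).
The state is a dict: "time_s": time; "qpos": joint angles; "qvel": joint speeds; "effort": joint torques, N m; "ee_pos": TCP position; "ee_rot": TCP orientation; "force": force on the tool from outside, world axes, zero at the start; "torque": the same for the moment, N m; "gripper_width": finger opening in mm.
Only numpy, scipy, OpenCV 4.12 (cv2) and the standard library are available. Lean on these libraries where they do the work, as an engineer would, in place of code of your own. Each camera call takes 0.05 s, during which the arm holds its last target. There are 200 camera calls.

## Working session

There is one attempt and no reset: what is moved stays moved. The work goes in short steps, Python scripts to look and compute and a shell command to move; the robot and the scene stay as the last step left them, time stands still between calls to the robot, and variables do not carry over. Pictures are saved under pics/ and viewed, about 12 in all and at most 16, crops included, and the job is handed in when it is done.

```bash
ls; mkdir -p pics
cat > h.py <<'E'
import numpy as np, cv2
from workcell import env
from scipy.spatial.transform import Rotation as R
def ray(f,uv):
    K=np.array(f["intrinsics"]);T=np.array(f["extrinsics"])
    d=T[:3,:3]@np.linalg.inv(K)@np.array([uv[0],uv[1],1.0]);return T[:3,3],d/np.linalg.norm(d)
def at_z(f,uv,z):
    o,d=ray(f,uv);return o+d*(z-o[2])/d[2]
def proj(f,p):
    K=np.array(f["intrinsics"]);T=np.array(f["extrinsics"]);c=np.linalg.inv(T)@np.append(p,1.0)
    q=K@c[:3];return q[:2]/q[2]
def tri(a,b):
    A=np.zeros((3,3));y=np.zeros(3)
    for o,d in (a,b):
        M=np.eye(3)-np.outer(d,d);A+=M;y+=M@o
    return np.linalg.solve(A,y)
def save(n,img): cv2.imwrite(f"pics/{n}.png",img[:,:,::-1])
def tool(): 
    s=env.state();return np.array(s["ee_pos"]),R.from_euler("xyz",s["ee_rot"],degrees=True),s
E
python3 - <<'E'
from h import *
s=env.state();print(s)
F={}
for c in("top","side"):
    f=env.grab_frame(c);F[c]=f;save(c+"0",f["frame"]);print(c,np.round(f["extrinsics"],2).tolist(),np.round(f["intrinsics"],1).tolist())
    for t in["rig","bar","hinge","drain","cradle","spare","pan","lid0","flask","funnel","jar"]:
        print(c,t,[(np.round(d["uv"]).tolist(),round(d["confidence"],2)) for d in env.pinpoint(c,t)])
E
```

```text
pics
{'time_s': 0.0, 'qpos': array([-7.14485099e+01,  1.83506513e+01,  8.97057345e+01, -1.57385637e-03,
        7.20423865e+01, -1.14460224e+00]), 'qvel': array([-0.03951484, -0.0281162 ,  0.04202323,  0.06738756,  0.01417921,
       -0.09640625]), 'effort': array([ 1.39592303e-03, -4.12456834e+01, -2.31975800e+01,  7.30003905e-02,
        4.57438873e-02, -1.51195741e-04]), 'ee_pos': array([ 193.75002947, -541.19924601,  403.93445676]), 'ee_rot': array([-1.79901217e+02, -4.77002233e-04,  1.96965785e+01]), 'force': array([ 0.39740632, -0.13843965,  0.22787862]), 'torque': array([-0.06473539,  0.04431259, -0.04812991]), 'gripper_width': 91.53040641706978}
top [[0.0, -1.0, 0.07, 477.92], [-1.0, -0.0, -0.01, -0.51], [0.01, -0.07, -1.0, 1414.95], [0.0, 0.0, 0.0, 1.0]] [[543.4, 0.0, 319.0], [0.0, 543.4, 239.3], [0.0, 0.0, 1.0]]
top rig [([325.0, 254.0], 0.91)]
top bar [([255.0, 262.0], 0.96), ([370.0, 156.0], 0.41)]
top hinge [([323.0, 255.0], 0.64)]
top drain [([297.0, 254.0], 0.58)]
top cradle [([349.0, 249.0], 0.73)]
top spare [([167.0, 268.0], 0.9)]
top pan [([455.0, 290.0], 0.76)]
top
[... 380 characters left out ...]
-0.74, 661.45], [0.0, 0.0, 0.0, 1.0]] [[434.4, 0.0, 309.5], [0.0, 434.4, 238.0], [0.0, 0.0, 1.0]]
side rig [([336.0, 253.0], 0.63), ([338.0, 241.0], 0.57)]
side bar [([312.0, 312.0], 0.6)]
side hinge [([338.0, 239.0], 0.63), ([251.0, 186.0], 0.4)]
side drain [([325.0, 264.0], 0.73)]
side cradle [([341.0, 225.0], 0.81)]
side spare [([270.0, 470.0], 0.67)]
side pan [([418.0, 165.0], 0.78)]
side lid0 [([213.0, 315.0], 0.78), ([391.0, 368.0], 0.78), ([305.0, 366.0], 0.77), ([266.0, 344.0], 0.76), ([317.0, 268.0], 0.73), ([336.0, 272.0], 0.63), ([357.0, 273.0], 0.59), ([268.0, 473.0], 0.22)]
side flask [([180.0, 284.0], 0.93)]
side funnel [([218.0, 230.0], 0.91)]
side jar [([249.0, 187.0], 0.85)]
```

Run:
```python
from h import *
im=cv2.imread("pics/top0.png")[130:360,110:510];cv2.imwrite("pics/top0c.png",cv2.resize(im,(800,460),interpolation=cv2.INTER_CUBIC))
```

```text
(no output)
```

View pics/top0c.png

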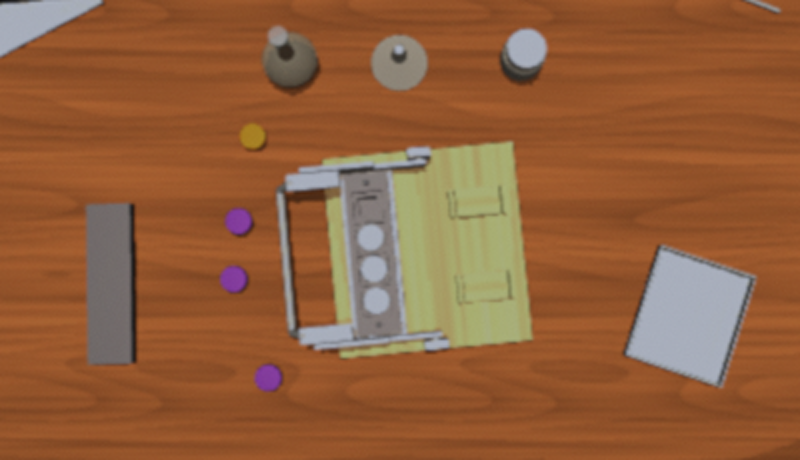

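View pics/side0.png

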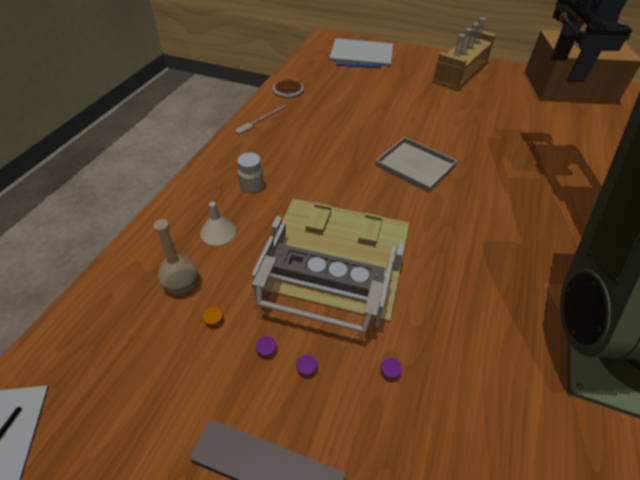

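Seen: the draining tray holds three white lids (top px ≈(296,248), (297,264), (298,280)), with the pocket at (294,232) empty. Three purple and one orange look-alike lie on the bench at about (229,241), (227,270), (244,319) and (236,198), and I leave those alone. The spare is at (165,271), the pan at (455,288). The grey dish, papers and rack are clutter.

Run:
```python
from h import *
t=env.grab_frame("top");s=env.grab_frame("side")
for n,z in[("bar",45),("hinge",45),("drain",45),("cradle",20.5),("rig",0),("spare",0),("pan",0)]:
    a=env.pinpoint("top",n);b=env.pinpoint("side",n)
    out=[n]
    if a: out.append(at_z(t,a[0]["uv"],z).round(1).tolist())
    if b: out.append(at_z(s,b[0]["uv"],z).round(1).tolist())
    if a and b: out.append(tri(ray(t,a[0]["uv"]),ray(s,b[0]["uv"])).round(1).tolist())
    print(*out)
for n,z in[("spare",24),("pan",18),("rig",8)]:
    m=env.trace("top",n)[0]["pixels"].astype(np.uint8)
    c=max(cv2.findContours(m,cv2.RETR_EXTERNAL,cv2.CHAIN_APPROX_NONE)[0],key=cv2.contourArea)[:,0].astype(float)
    w=np.array([at_z(t,p,z)[:2] for p in c],np.float32);r=cv2.minAreaRect(w);print(n,r)
```

```text
bar [499.9, 364.5, 45.0] [515.8, 143.1, 45.0] [478.3, 294.3, 291.2]
hinge [538.8, -30.0, 45.0] [528.5, -29.7, 45.0] [534.1, -31.2, 42.2]
drain [530.5, 41.8, 45.0] [530.5, 40.2, 45.0] [530.2, 41.7, 46.9]
cradle [551.9, -97.4, 20.5] [537.4, -86.8, 20.5] [546.9, -99.7, 5.5]
rig [778.3, 0.7, 0.0] [540.3, -28.4, 0.0] [648.7, -4.2, 48.0]
spare [492.1, 372.9, 0.0] [530.0, 112.8, 0.0] [475.9, 292.3, 292.0]
pan [445.0, -369.2, 0.0] [446.4, -373.5, 0.0] [445.5, -368.1, 4.1]
spare ((488.716796875, 374.94659423828125), (203.4874267578125, 63.35059356689453), 1.2958461046218872)
pan ((449.61676025390625, -366.16778564453125), (132.7461700439453, 150.72573852539062), 71.55964660644531)
rig ((532.6441650390625, 3.5858612060546875), (262.90576171875, 313.1874694824219), 5.489588737487793)
```

```bash
H="python3 -m handwheel"
$H '[{"gripper":100,"travel":[0,0,0],"twist":0.124},{"gripper":100,"travel":[0,0,0],"twist":0.124},{"gripper":100,"travel":[0.022,-0.032,0],"twist":0},{"gripper":100,"travel":[0.022,-0.032,0],"twist":0},{"gripper":100,"travel":[0.022,-0.032,0],"twist":0}]'
$H '[{"gripper":100,"travel":[0.022,-0.032,0],"twist":0},{"gripper":100,"travel":[0.022,-0.032,0],"twist":0},{"gripper":100,"travel":[0.022,-0.032,0],"twist":0},{"gripper":100,"travel":[0.022,-0.032,0],"twist":0},{"gripper":100,"travel":[0.022,-0.032,0],"twist":0}]'
$H '[{"gripper":100,"travel":[0.022,-0.032,0],"twist":0},{"gripper":100,"travel":[0.022,-0.032,0],"twist":0},{"gripper":100,"travel":[0.022,-0.032,0],"twist":0},{"gripper":100,"travel":[0.022,-0.032,0],"twist":0},{"gripper":100,"travel":[0.022,-0.032,0],"twist":0}]'
$H '[{"gripper":100,"travel":[0.022,-0.032,0],"twist":0},{"gripper":100,"travel":[0.022,-0.032,0],"twist":0},{"gripper":100,"travel":[0,0,0],"twist":0},{"gripper":100,"travel":[0,0,0],"twist":0}]'
python3 - <<'E'
from h import *
f=env.grab_frame("wrist");save("w1",f["frame"]);print(np.round(f["extrinsics"],2).tolist(),np.round(f["intrinsics"],1).tolist())
p,r,s=tool();print(p,s["ee_rot"],s["time_s"])
for n,z in[("bar",45),("hinge",45),("drain",45),("cradle",20.5),("rig",0),("lid0",43)]:
    for d in env.pinpoint("wrist",n): print(n,np.round(d["uv"]),round(d["confidence"],2),at_z(f,d["uv"],z).round(1))
E
```

```text
time_s: 2.57
ee_pos: [250.5, -438.6, 404.5]
ee_rot: [-180.0, -0.0, 5.4]
force: [1.5, -0.1, 0.6]
gripper_width: 91.1
time_s: 2.98
ee_pos: [344.9, -267.9, 405.0]
ee_rot: [180.0, -0.0, 5.5]
force: [0.4, -0.3, -0.3]
gripper_width: 91.4
time_s: 3.4
ee_pos: [439.2, -98.0, 405.1]
ee_rot: [180.0, -0.0, 5.5]
force: [-0.0, -0.8, 0.1]
gripper_width: 91.2
time_s: 3.73
ee_pos: [477.0, -30.4, 404.6]
ee_rot: [180.0, 0.0, 5.7]
force: [0.2, -0.2, -0.3]
gripper_width: 91.1
[[0.1, -0.97, -0.23, 542.36], [-0.99, -0.1, -0.02, -24.85], [0.0, 0.23, -0.97, 384.2], [0.0, 0.0, 0.0, 1.0]] [[383.3, 0.0, 317.7], [0.0, 383.3, 241.8], [0.0, 0.0, 1.0]]
[476.40045396 -31.52212411 404.54789365] [1.79971096e+02 4.69476425e-02 5.60218554e+00] 3.7833
bar [114. 157.] 0.75 [518.5 149.2  45. ]
hinge [321. 158.] 0.59 [536.1 -28.   45. ]
hinge [245. 227.] 0.2 [468.4  33.2  45. ]
drain [244. 158.] 0.59 [529.2  38.   45. ]
cradle [399. 162.] 0.96 [ 539.1 -101.4   20.5]
rig [320. 159.] 0.7 [533.9 -28.5   0. ]
lid0 [ 60. 174.] 0.86 [498.9 198.   43. ]
lid0 [244. 183.] 0.78 [507.9  36.9  43. ]
lid0 [243. 138.] 0.78 [546.   40.3  43. ]
lid0 [57. 87.] 0.7 [570.9 196.8  43. ]
lid0 [246. 227.] 0.69 [468.5  32.6  43. ]
lid0 [109. 301.] 0.44 [383.7 158.3  43. ]
```

View pics/w1.png

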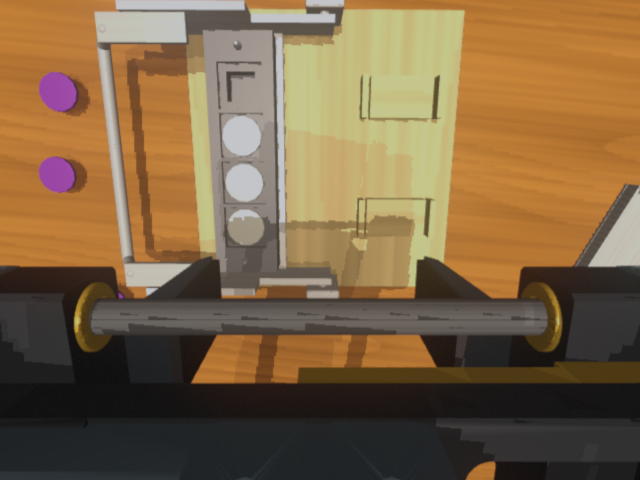

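The wrist picture shows the tray with three white lids at (241,136), (244,183) and (246,227), an empty pocket at (240,85), and the bar from (103,45) to (126,265). The purple lids are at (58,92) and (57,174). Next I grip the bar and make sure the handle is fully out.

```bash
H="python3 -m handwheel"
$H '[{"gripper":50,"travel":[0.0118,-0.0349,0],"twist":0.006},{"gripper":50,"travel":[0.0118,-0.0349,0],"twist":0},{"gripper":50,"travel":[0.0118,-0.0349,0],"twist":0},{"gripper":50,"travel":[0.0118,-0.0349,0],"twist":0},{"gripper":50,"travel":[0.0118,-0.0349,0],"twist":0}]'
$H '[{"gripper":50,"travel":[0,0,0.03],"twist":0},{"gripper":50,"travel":[0,0,0.03],"twist":0},{"gripper":50,"travel":[0,0,0.03],"twist":0},{"gripper":50,"travel":[0,0,0.01],"twist":0},{"gripper":50,"travel":[0,0,0],"twist":0}]'
python3 - <<'E'
from h import *
f=env.grab_frame("wrist");save("w2",f["frame"]);print(np.round(f["extrinsics"],2).tolist())
p,r,s=tool();print(p,s["ee_rot"],s["time_s"],s["gripper_width"])
for n,z in[("bar",45),("hinge",45),("drain",45),("cradle",20.5),("rig",0),("lid0",43)]:
    for d in env.pinpoint("wrist",n): print(n,np.round(d["uv"]),round(d["confidence"],2),at_z(f,d["uv"],z).round(1))
E
```

```text
time_s: 4.5
ee_pos: [519.4, 147.9, 404.9]
ee_rot: [180.0, -0.0, 5.0]
force: [-0.1, -0.6, 0.2]
gripper_width: 60.8
time_s: 4.92
ee_pos: [518.6, 146.3, 302.3]
ee_rot: [179.9, 0.3, 5.1]
force: [-1.1, -0.4, -0.8]
gripper_width: 45.6
[[0.09, -0.97, -0.24, 583.9], [-1.0, -0.09, -0.02, 151.17], [0.0, 0.24, -0.97, 281.56], [0.0, 0.0, 0.0, 1.0]]
[519.39502033 146.56174933 304.36692516] [1.79979838e+02 1.00766168e-01 5.08411916e+00] 4.9667 45.82076747755367
bar [313. 253.] 0.7 [518.6 148.3  45. ]
hinge [590. 254.] 0.58 [533.5 -29.   45. ]
rig [552. 236.] 0.86 [535.  -30.9   0. ]
lid0 [484. 225.] 0.81 [545.6  41.6  43. ]
lid0 [219. 263.] 0.71 [505.8 208.1  43. ]
lid0 [224. 161.] 0.7 [571.  207.3  43. ]
```

View pics/w2.png

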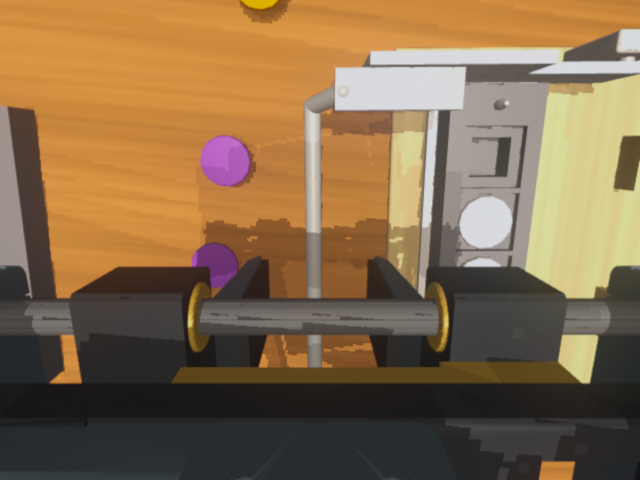

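The bar shows vertical at column 314, between the fingers, and the tool yaw matches it. Purple lids are at (225,160) and (214,262), clear of the fingers. I go down, grip and pull out.

```bash
H="python3 -m handwheel"
$H '[{"gripper":50,"travel":[0,0,0.03],"twist":0},{"gripper":50,"travel":[0,0,0.03],"twist":0},{"gripper":50,"travel":[0,0,0.026],"twist":0},{"gripper":0,"travel":[0,0,0],"twist":0},{"gripper":0,"travel":[0,0,0],"twist":0}]' 15
$H '[{"gripper":0,"travel":[0,0,0],"twist":0},{"gripper":0,"travel":[0,0,0],"twist":0},{"gripper":0,"travel":[0,0,0],"twist":0},{"gripper":0,"travel":[0,0,0],"twist":0}]'
$H '[{"gripper":0,"travel":[0,-0.002,0],"twist":0},{"gripper":0,"travel":[0,-0.002,0],"twist":0},{"gripper":0,"travel":[0,-0.001,0],"twist":0},{"gripper":0,"travel":[0,0,0],"twist":0},{"gripper":0,"travel":[0,0,0],"twist":0}]'
```

```text
time_s: 5.68
ee_pos: [519.3, 147.1, 218.6]
ee_rot: [180.0, 0.1, 5.1]
force: [0.2, -0.4, 0.1]
gripper_width: 35.3
time_s: 6.02
ee_pos: [519.8, 147.5, 220.3]
ee_rot: [-179.9, -0.2, 5.1]
force: [0.7, -0.4, 4.2]
gripper_width: 9.6
time_s: 6.43
ee_pos: [519.6, 150.7, 220.1]
ee_rot: [179.8, -0.2, 5.3]
force: [0.9, -9.6, 8.4]
gripper_width: 9.2
```

```bash
H="python3 -m handwheel"
$H '[{"gripper":50,"travel":[0,0,0],"twist":0},{"gripper":50,"travel":[0,0,0],"twist":0},{"gripper":50,"travel":[0,0,0],"twist":0},{"gripper":50,"travel":[0,0,-0.03],"twist":0},{"gripper":50,"travel":[0,0,-0.038],"twist":0}]'
$H '[{"gripper":50,"travel":[0,0,-0.038],"twist":0},{"gripper":100,"travel":[0,0,-0.038],"twist":0},{"gripper":100,"travel":[0,0,-0.038],"twist":0},{"gripper":100,"travel":[-0.0132,-0.0387,0],"twist":0},{"gripper":100,"travel":[-0.0132,-0.0387,0],"twist":0}]'
$H '[{"gripper":100,"travel":[-0.0132,-0.0387,0],"twist":0},{"gripper":100,"travel":[-0.0132,-0.0387,0],"twist":0},{"gripper":100,"travel":[-0.0132,-0.0387,0],"twist":0},{"gripper":100,"travel":[-0.0132,-0.0387,0],"twist":0},{"gripper":100,"travel":[0,0,0],"twist":0}]'
python3 - <<'E'
from h import *
f=env.grab_frame("wrist");save("w3",f["frame"])
p,r,s=tool();print(p,s["ee_rot"],s["time_s"],s["gripper_width"])
for d in env.pinpoint("wrist","spare"): print(np.round(d["uv"]),round(d["confidence"],2),at_z(f,d["uv"],0).round(1))
m=env.trace("wrist","spare")[0]["pixels"].astype(np.uint8)
c=max(cv2.findContours(m,cv2.RETR_EXTERNAL,cv2.CHAIN_APPROX_NONE)[0],key=cv2.contourArea)[:,0].astype(float)
w=np.array([at_z(f,q,24)[:2] for q in c],np.float32);print(cv2.minAreaRect(w),cv2.boxPoints(cv2.minAreaRect(w)))
E
```

```text
time_s: 6.85
ee_pos: [517.6, 152.1, 284.4]
ee_rot: [179.9, 0.5, 5.2]
force: [1.7, -0.1, 0.4]
gripper_width: 39.6
time_s: 7.27
ee_pos: [486.0, 226.8, 403.6]
ee_rot: [-179.9, -0.3, 4.9]
force: [-0.5, 0.3, -0.1]
gripper_width: 69.4
time_s: 7.68
ee_pos: [416.1, 381.8, 400.3]
ee_rot: [-179.8, 0.1, 5.5]
force: [0.6, -1.1, 0.6]
gripper_width: 91.2
[417.22672762 379.33666571 400.14415063] [-1.79984285e+02  6.19458227e-02  5.47466799e+00] 7.7333 91.17549752145688
[335. 143.] 0.69 [489.1 372.4   0. ]
((489.4806213378906, 375.41949462890625), (204.98214721679688, 58.093021392822266), 2.1897122859954834) [[385.95456 400.52878]
 [388.17422 342.47818]
 [593.0067  350.3102 ]
 [590.787   408.3608 ]]
```

View pics/w3.png

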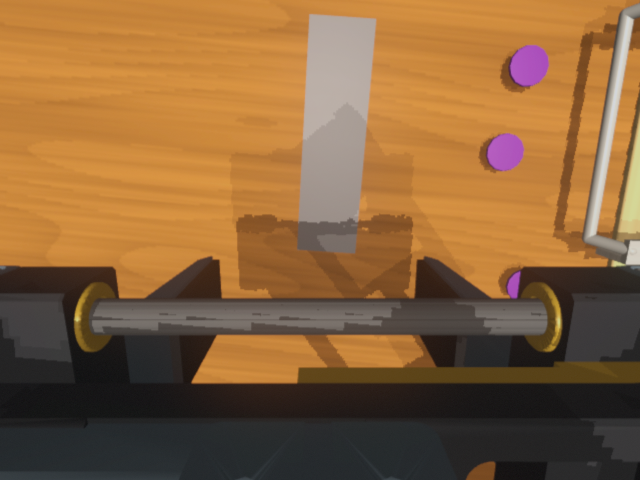

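The spare's back spans (309,14)–(376,18) down to (297,248)–(356,253), and it measures 205x58, so it is right. I take the same view of the draining tray, to find the x offset with the same camera geometry.

```bash
H="python3 -m handwheel"
$H '[{"gripper":100,"travel":[0.001,0.0373,0],"twist":0},{"gripper":100,"travel":[0.001,0.0373,0],"twist":0},{"gripper":100,"travel":[0.001,0.0373,0],"twist":0},{"gripper":100,"travel":[0.001,0.0373,0],"twist":0},{"gripper":100,"travel":[0.001,0.0373,0],"twist":0}]'
$H '[{"gripper":100,"travel":[0.001,0.0373,0],"twist":0},{"gripper":100,"travel":[0.001,0.0373,0],"twist":0},{"gripper":100,"travel":[0.001,0.0373,0],"twist":0},{"gripper":100,"travel":[0.0,0.0373,0],"twist":0},{"gripper":100,"travel":[0,0,0],"twist":0}]'
python3 - <<'E'
from h import *
f=env.grab_frame("wrist");np.savez("w4.npz",**f);save("w4",cv2.resize(f["frame"][0:290,220:480],(717,800))[:600])
p,r,s=tool();print(p,s["ee_rot"],s["time_s"],s["gripper_width"])
for n,z in[("bar",45),("hinge",45),("drain",45),("cradle",20.5),("lid0",43)]:
    for d in env.pinpoint("wrist",n): print(n,np.round(d["uv"]),round(d["confidence"],2),at_z(f,d["uv"],z).round(1))
for d in env.trace("wrist","drain")[:1]:
    m=d["pixels"].astype(np.uint8)
    c=max(cv2.findContours(m,cv2.RETR_EXTERNAL,cv2.CHAIN_APPROX_NONE)[0],key=cv2.contourArea)[:,0].astype(float)
    w=np.array([at_z(f,q,45)[:2] for q in c],np.float32);print(cv2.minAreaRect(w))
E
```

```text
time_s: 8.25
ee_pos: [440.7, 187.8, 400.7]
ee_rot: [180.0, 0.0, 5.0]
force: [0.9, -0.4, 0.2]
gripper_width: 91.1
time_s: 8.67
ee_pos: [457.0, 36.3, 400.8]
ee_rot: [179.8, 0.0, 4.6]
force: [-0.1, 0.2, -0.5]
gripper_width: 91.5
[456.95651387  38.64519986 400.79227616] [1.79954753e+02 1.14596857e-02 4.68449964e+00] 8.7167 91.16810464549337
bar [185. 143.] 0.86 [519.3 151.6  45. ]
bar [318. 119.] 0.38 [547.4  41.1  45. ]
drain [318. 141.] 0.65 [530.   39.6  45. ]
cradle [472. 144.] 0.55 [ 539.2 -100.7   20.5]
lid0 [318. 213.] 0.93 [468.   34.6  43. ]
lid0 [124. 165.] 0.77 [496. 205.  43.]
lid0 [321. 168.] 0.76 [508.1  35.7  43. ]
lid0 [125.  77.] 0.74 [567.5 201.4  43. ]
lid0 [320. 120.] 0.64 [547.3  39.3  43. ]
((519.6578979492188, 57.251922607421875), (233.29244995117188, 194.5562286376953), 5.540011405944824)
```

View pics/w4.png

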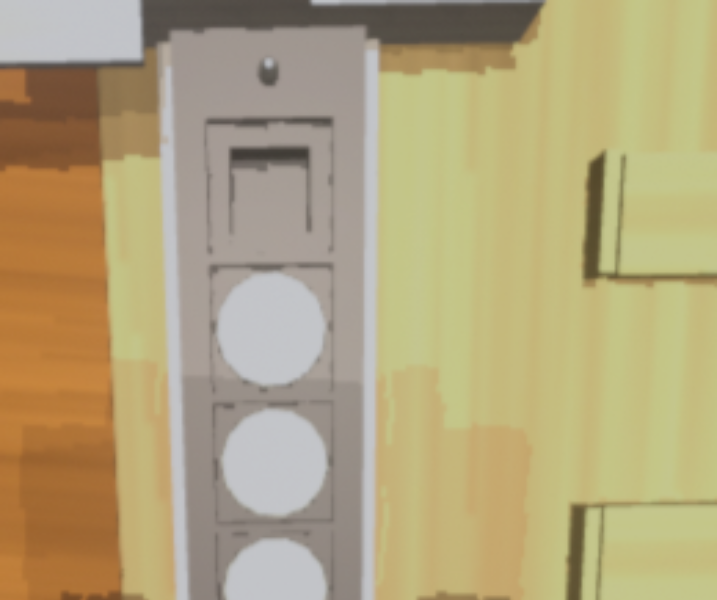

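The crop shows the tray end edge at (172,30)–(367,27), the far pin base at (269,80), lid centres at (271,329) and (275,462), and the third at about (275,590).

Run:
```python
from h import *
f=dict(np.load("w4.npz"));k=717/260
g=lambda x,y,z:at_z(f,(220+x/k,y/k),z)
a=g(172,30,45);b=g(367,27,45);print("end",a,b,(a+b)/2,np.hypot(*(b-a)[:2]))
for q in[(188,600),(363,600),(205,120),(332,120),(215,520),(332,520)]: print(q,g(*q,45))
print("pin",g(269,80,45)); 
for q in[(271,329),(275,462),(275,590)]: print("lid",g(*q,45))
```

```text
end [626.26967129  75.92485815  45.        ] [631.64896481  20.58469938  45.        ] [628.95931805  48.25477876  45.        ] 55.600988944591585
(188, 600) [462.3344831   60.83163928  45.        ]
(363, 600) [466.91408467   4.75257455  45.        ]
(205, 120) [603.62453705  64.95835584  45.        ]
(332, 120) [606.67624812  28.20856433  45.        ]
(215, 520) [488.57182412  53.97504944  45.        ]
(332, 520) [491.58894243  17.14180659  45.        ]
pin [615.66732769  47.30507463  45.        ]
lid [547.44297075  41.09199776  45.        ]
lid [508.05908826  36.58722834  45.        ]
lid [467.84886094  33.23031885  45.        ]
```

```bash
H="python3 -m handwheel"
$H '[{"gripper":100,"travel":[0,0,0],"twist":0.044},{"gripper":100,"travel":[0.005,-0.0373,0],"twist":0},{"gripper":100,"travel":[0.005,-0.0373,0],"twist":0},{"gripper":100,"travel":[0.005,-0.0373,0],"twist":0},{"gripper":100,"travel":[0.005,-0.0373,0],"twist":0}]'
$H '[{"gripper":100,"travel":[0.005,-0.0373,0],"twist":0},{"gripper":100,"travel":[0.005,-0.0373,0],"twist":0},{"gripper":100,"travel":[0.005,-0.0373,0],"twist":0},{"gripper":100,"travel":[0.005,-0.0373,0],"twist":0},{"gripper":100,"travel":[0.005,-0.0373,0],"twist":0}]'
$H '[{"gripper":100,"travel":[0,0,0.03],"twist":0},{"gripper":100,"travel":[0,0,0.03],"twist":0},{"gripper":100,"travel":[0,0,0.03],"twist":0},{"gripper":100,"travel":[0,0,0],"twist":0},{"gripper":100,"travel":[0,0,0],"twist":0}]'
python3 - <<'E'
from h import *
p,r,s=tool();print(p,s["ee_rot"],s["time_s"],s["gripper_width"])
f=env.grab_frame("top")
m=env.trace("top","spare")[0]["pixels"].astype(np.uint8)
c=max(cv2.findContours(m,cv2.RETR_EXTERNAL,cv2.CHAIN_APPROX_NONE)[0],key=cv2.contourArea)[:,0].astype(float)
print(cv2.minAreaRect(np.array([at_z(f,q,24)[:2] for q in c],np.float32)))
f=env.grab_frame("wrist")
m=env.trace("wrist","spare")[0]["pixels"].astype(np.uint8)
c=max(cv2.findContours(m,cv2.RETR_EXTERNAL,cv2.CHAIN_APPROX_NONE)[0],key=cv2.contourArea)[:,0].astype(float)
w=np.array([at_z(f,q,24)[:2] for q in c],np.float32);print(cv2.minAreaRect(w),cv2.boxPoints(cv2.minAreaRect(w)))
E
```

```text
time_s: 9.43
ee_pos: [469.8, 195.3, 400.8]
ee_rot: [180.0, -0.0, 2.7]
force: [0.8, 1.0, 0.6]
gripper_width: 91.2
time_s: 9.85
ee_pos: [485.6, 383.3, 400.5]
ee_rot: [180.0, 0.0, 2.8]
force: [1.3, 0.2, 0.8]
gripper_width: 91.1
time_s: 10.27
ee_pos: [485.9, 380.9, 309.5]
ee_rot: [179.9, 0.2, 2.7]
force: [0.3, -0.3, 0.7]
gripper_width: 91.1
[485.92284093 380.90266893 309.47397775] [1.79874640e+02 1.78766298e-01 2.72786712e+00] 10.2667 91.1488288267718
((559.5678100585938, 376.44403076171875), (61.50993347167969, 58.619441986083984), 1.1258760690689087)
((518.9661865234375, 376.0980224609375), (145.75550842285156, 57.141357421875), 1.9846748113632202) [[445.1427  402.12762]
 [447.12158 345.02057]
 [592.7897  350.06842]
 [590.8108  407.17548]]
```

```bash
H="python3 -m handwheel"
$H '[{"gripper":100,"travel":[0.0036,0.0059,0.0],"twist":0.01},{"gripper":100,"travel":[0,0,0.035],"twist":0},{"gripper":100,"travel":[0,0,0.035],"twist":0},{"gripper":100,"travel":[0,0,0.035],"twist":0},{"gripper":100,"travel":[0,0,0.0035],"twist":0}]'
$H '[{"gripper":0,"travel":[0,0,0],"twist":0},{"gripper":0,"travel":[0,0,0],"twist":0},{"gripper":0,"travel":[0,0,0],"twist":0},{"gripper":0,"travel":[0,0,0],"twist":0},{"gripper":0,"travel":[0,0,0],"twist":0}]' 30
$H '[{"gripper":0,"travel":[0,0,0],"twist":0},{"gripper":0,"travel":[0,0,0],"twist":0}]'
python3 - <<'E'
from h import *
for i in range(3):
    p,r,s=tool();print(p,s["ee_rot"],s["time_s"],s["gripper_width"],s["force"])
    f=env.grab_frame("wrist")
E
```

```text
time_s: 10.88
ee_pos: [489.3, 372.5, 197.5]
ee_rot: [179.7, 0.5, 2.0]
force: [-1.4, -1.0, -0.2]
gripper_width: 90.9
time_s: 11.3
ee_pos: [491.1, 374.6, 204.2]
ee_rot: [-179.9, -0.2, 2.0]
force: [0.2, 0.8, 0.2]
gripper_width: 60.7
time_s: 11.47
ee_pos: [491.0, 374.7, 203.7]
ee_rot: [-179.9, -0.1, 2.0]
force: [-0.6, -0.1, 6.6]
gripper_width: 56.0
[490.997689   374.67234277 203.72960553] [-1.79905906e+02 -1.26953569e-01  2.03850073e+00] 11.4667 55.965054824235395 [-0.609158   -0.06980006  6.55812009]
[491.02352704 374.66952197 203.74398854] [-1.79904791e+02 -1.26855611e-01  2.03531893e+00] 11.5167 55.54549634247681 [-0.2776351   0.05369109  6.49294652]
[491.01414909 374.68212487 203.73735182] [-1.79908163e+02 -1.25929278e-01  2.03972786e+00] 11.5667 56.14199026476423 [-1.61189686 -0.26993183  6.85534199]
```

```bash
H="python3 -m handwheel"
$H '[{"gripper":0,"travel":[0,0,-0.02],"twist":0},{"gripper":0,"travel":[0,0,-0.03],"twist":0},{"gripper":0,"travel":[0,0,-0.03],"twist":0},{"gripper":0,"travel":[0,0,-0.03],"twist":0},{"gripper":0,"travel":[0,0,-0.03],"twist":0}]'
$H '[{"gripper":0,"travel":[0,0,0],"twist":-0.058},{"gripper":0,"travel":[0.0007,0.02,0],"twist":0},{"gripper":0,"travel":[0.0007,0.035,0],"twist":0},{"gripper":0,"travel":[0.0007,0.035,0],"twist":0},{"gripper":0,"travel":[0.0007,0.035,0],"twist":0}]'
$H '[{"gripper":0,"travel":[0.0007,0.035,0],"twist":0},{"gripper":0,"travel":[0.0007,0.035,0],"twist":0},{"gripper":0,"travel":[0.0007,0.035,0],"twist":0},{"gripper":0,"travel":[0.0007,0.035,0],"twist":0},{"gripper":0,"travel":[0.0007,0.035,0],"twist":0}]'
$H '[{"gripper":0,"travel":[0,0.025,0],"twist":0},{"gripper":0,"travel":[0,0.013,0],"twist":0},{"gripper":0,"travel":[0,0,0],"twist":0},{"gripper":0,"travel":[0,0,0],"twist":0},{"gripper":0,"travel":[0,0,0],"twist":0}]'
python3 - <<'E'
from h import *
f=env.grab_frame("wrist");save("w5",f["frame"]);np.savez("w5.npz",**f)
p,r,s=tool();print(p,s["ee_rot"],s["time_s"],s["gripper_width"],s["force"])
E
```

```text
time_s: 12.03
ee_pos: [490.3, 374.1, 343.2]
ee_rot: [179.9, 0.1, 2.1]
force: [1.0, 0.1, -1.9]
gripper_width: 55.7
time_s: 12.45
ee_pos: [504.7, 249.0, 341.8]
ee_rot: [180.0, 0.0, 5.5]
force: [0.3, 0.1, -2.0]
gripper_width: 55.9
time_s: 12.87
ee_pos: [524.6, 74.6, 342.1]
ee_rot: [180.0, 0.0, 5.4]
force: [0.2, 0.5, -1.6]
gripper_width: 55.7
time_s: 13.28
ee_pos: [528.5, 39.3, 342.1]
ee_rot: [-180.0, 0.0, 5.4]
force: [0.0, 0.3, -2.2]
gripper_width: 55.2
[528.47183246  39.575956   342.14740419] [-1.79972495e+02  1.21721383e-02  5.45174995e+00] 13.3333 55.576122279616214 [-0.79986921 -0.18413039 -1.92511904]
```

View pics/w5.png

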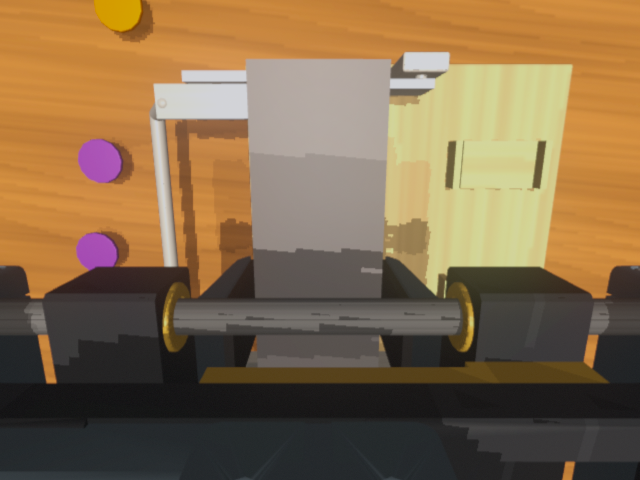

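The held spare's end edge is at (247,61)–(390,61). It hangs level over the draining tray, clear of the tongue at (200,100). Now I lower it.

```bash
H="python3 -m handwheel"
$H '[{"gripper":0,"travel":[0,0.0008,0.02],"twist":0.002},{"gripper":0,"travel":[0,0,0.03],"twist":0},{"gripper":0,"travel":[0,0,0.028],"twist":0},{"gripper":0,"travel":[0,0,0],"twist":0},{"gripper":0,"travel":[0,0,0],"twist":0}]'
python3 - <<'E'
from h import *
f=dict(np.load("w5.npz"));a=at_z(f,(247,61),162.4);b=at_z(f,(390,61),162.4);print((a+b)/2-[528.5,39.5,0],np.hypot(*(b-a)[:2]))
f=env.grab_frame("wrist")
p,r,s=tool();print(p,s["ee_rot"],s["time_s"],s["gripper_width"],s["force"])
E
```

```text
time_s: 13.75
ee_pos: [528.5, 38.7, 263.7]
ee_rot: [-180.0, 0.2, 5.4]
force: [0.3, 0.6, -0.4]
gripper_width: 55.7
[ 98.41504973   8.03236428 162.4       ] 54.9181191774678
[528.94629684  38.49015948 264.86752154] [-1.79997138e+02  1.41294880e-02  5.33596680e+00] 13.8 55.8180065943633 [-0.01378682 -0.15135251  0.19867108]
```

```bash
H="python3 -m handwheel"
$H '[{"gripper":0,"travel":[0,0,0.004],"twist":0},{"gripper":0,"travel":[0,0,0.003],"twist":0},{"gripper":0,"travel":[0,0,0],"twist":0},{"gripper":0,"travel":[0,0,0],"twist":0}]'
$H '[{"gripper":0,"travel":[0,0,0.003],"twist":0},{"gripper":0,"travel":[0,0,0],"twist":0},{"gripper":0,"travel":[0,0,0],"twist":0}]'
$H '[{"gripper":0,"travel":[0,0,0.002],"twist":0},{"gripper":0,"travel":[0,0,0],"twist":0},{"gripper":0,"travel":[0,0,0],"twist":0}]'
```

```text
time_s: 14.13
ee_pos: [528.8, 37.8, 257.9]
ee_rot: [-180.0, -0.1, 5.3]
force: [-0.1, 0.9, -0.7]
gripper_width: 55.8
time_s: 14.38
ee_pos: [529.1, 38.2, 254.6]
ee_rot: [-179.9, -0.1, 5.3]
force: [1.4, 4.7, -0.2]
gripper_width: 55.8
time_s: 14.63
ee_pos: [529.1, 38.5, 252.6]
ee_rot: [-179.9, -0.1, 5.2]
force: [0.2, 7.0, -0.5]
gripper_width: 55.5
```

The pins are engaging, with a +y side force, so I give way in +y and go on down.

```bash
H="python3 -m handwheel"
$H '[{"gripper":0,"travel":[0,-0.001,0.0],"twist":0},{"gripper":0,"travel":[0,0,0.002],"twist":0},{"gripper":0,"travel":[0,0,0],"twist":0},{"gripper":0,"travel":[0,0,0],"twist":0}]'
$H '[{"gripper":0,"travel":[0,0,0.001],"twist":0},{"gripper":0,"travel":[0,0,0.001],"twist":0},{"gripper":0,"travel":[0,0,0],"twist":0},{"gripper":0,"travel":[0,0,0],"twist":0}]'
$H '[{"gripper":0,"travel":[0,0,0.001],"twist":0},{"gripper":0,"travel":[0,0,0],"twist":0},{"gripper":0,"travel":[0,0,0],"twist":0},{"gripper":0,"travel":[0,0,0],"twist":0}]'
```

```text
time_s: 14.97
ee_pos: [528.9, 39.0, 250.2]
ee_rot: [-180.0, -0.1, 5.3]
force: [1.9, 5.7, -0.7]
gripper_width: 55.6
time_s: 15.3
ee_pos: [529.0, 39.0, 248.7]
ee_rot: [-180.0, -0.1, 5.3]
force: [1.0, 5.4, 2.2]
gripper_width: 55.5
time_s: 15.63
ee_pos: [529.0, 39.0, 248.7]
ee_rot: [-180.0, -0.1, 5.3]
force: [-0.8, 5.7, 9.4]
gripper_width: 56.1
```

```bash
H="python3 -m handwheel"
$H '[{"gripper":80,"travel":[0,0,0],"twist":0},{"gripper":80,"travel":[0,0,0],"twist":0},{"gripper":80,"travel":[0,0,0],"twist":0},{"gripper":80,"travel":[0,0,0],"twist":0},{"gripper":80,"travel":[0,0,-0.004],"twist":0}]'
$H '[{"gripper":80,"travel":[0,0,-0.02],"twist":0},{"gripper":80,"travel":[0,0,-0.03],"twist":0},{"gripper":80,"travel":[0,0,-0.03],"twist":0},{"gripper":50,"travel":[0,-0.037,0],"twist":0},{"gripper":50,"travel":[0,-0.037,0],"twist":0}]'
$H '[{"gripper":50,"travel":[0,-0.037,0],"twist":0},{"gripper":50,"travel":[0,0,0],"twist":0},{"gripper":50,"travel":[0,0,0],"twist":0},{"gripper":50,"travel":[0,0,0],"twist":0}]'
python3 - <<'E'
from h import *
f=env.grab_frame("wrist");save("w6",f["frame"])
s_=env.grab_frame("side");save("s6",cv2.resize(s_["frame"][180:350,220:440],(800,618))[:600])
p,r,s=tool();print(p,s["ee_rot"],s["time_s"],s["gripper_width"],s["force"])
for n in("bar","spare","drain"):
    for d in env.pinpoint("wrist",n)[:2]: print(n,np.round(d["uv"]),round(d["confidence"],2),at_z(f,d["uv"],45).round(1))
E
```

```text
time_s: 16.05
ee_pos: [528.2, 38.3, 250.4]
ee_rot: [180.0, 0.1, 5.2]
force: [0.2, 0.3, 0.1]
gripper_width: 73.0
time_s: 16.47
ee_pos: [522.5, 111.8, 333.7]
ee_rot: [180.0, -0.3, 5.0]
force: [-0.9, 0.6, -0.5]
gripper_width: 62.6
time_s: 16.8
ee_pos: [518.3, 148.9, 331.1]
ee_rot: [180.0, 0.0, 5.3]
force: [-0.1, -0.3, -0.7]
gripper_width: 45.1
[518.46689507 148.13651202 331.11789521] [1.79964775e+02 2.54424210e-02 5.19150864e+00] 16.9 45.8818223534391 [-0.15217138 -0.79317046 -0.1930822 ]
bar [313. 245.] 0.92 [517.6 150.8  45. ]
spare [470. 247.] 0.84 [526.8  39.1  45. ]
```

View pics/s6.png

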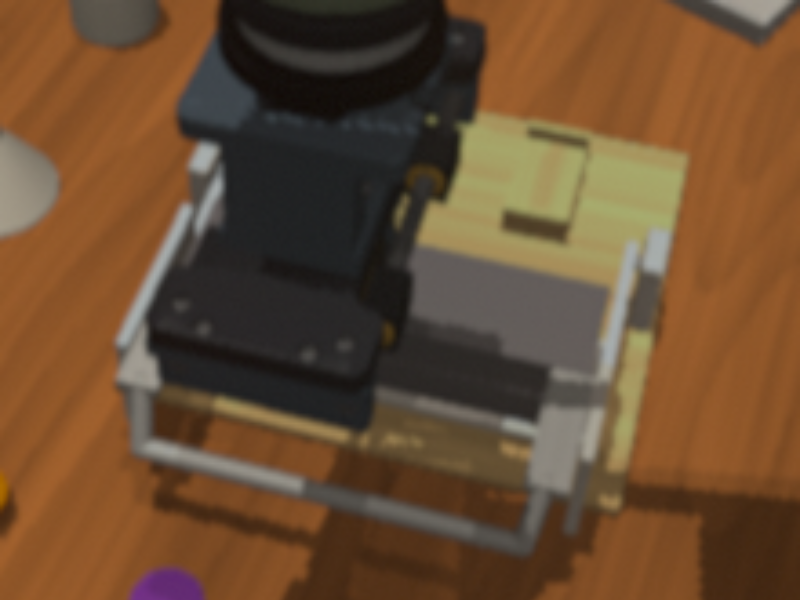

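The spare lies level between the rails in crop (410–600, 250–400), level with the tongue at (560,400), so it is flush. Now I grip the bar and push in.

```bash
H="python3 -m handwheel"
$H '[{"gripper":50,"travel":[0,-0.0015,0.03],"twist":0},{"gripper":50,"travel":[0,0,0.035],"twist":0},{"gripper":50,"travel":[0,0,0.035],"twist":0},{"gripper":50,"travel":[0,0,0.014],"twist":0},{"gripper":0,"travel":[0,0,0],"twist":0}]' 30
$H '[{"gripper":0,"travel":[0,0,0],"twist":0},{"gripper":0,"travel":[0,0,0],"twist":0},{"gripper":0,"travel":[0,0,0],"twist":0},{"gripper":0,"travel":[0,0,0],"twist":0},{"gripper":0,"travel":[0,0,0],"twist":0}]'
$H '[{"gripper":0,"travel":[0,0.01,0],"twist":0},{"gripper":0,"travel":[0,0.01,0],"twist":0},{"gripper":0,"travel":[0,0.01,0],"twist":0},{"gripper":0,"travel":[0,0,0],"twist":0},{"gripper":0,"travel":[0,0,0],"twist":0}]'
$H '[{"gripper":0,"travel":[0,0.005,0],"twist":0},{"gripper":0,"travel":[0,0.003,0],"twist":0},{"gripper":0,"travel":[0,0,0],"twist":0},{"gripper":0,"travel":[0,0,0],"twist":0}]'
```

```text
time_s: 17.47
ee_pos: [517.0, 149.6, 213.7]
ee_rot: [179.9, 0.5, 5.2]
force: [-0.3, -0.7, 0.7]
gripper_width: 41.6
time_s: 17.88
ee_pos: [518.7, 150.1, 218.5]
ee_rot: [179.9, -0.2, 5.3]
force: [0.4, -1.3, 3.5]
gripper_width: 9.0
time_s: 18.3
ee_pos: [521.7, 119.2, 218.4]
ee_rot: [179.9, -0.2, 5.2]
force: [0.3, -3.0, 6.5]
gripper_width: 9.4
time_s: 18.63
ee_pos: [522.4, 111.9, 218.4]
ee_rot: [180.0, -0.2, 5.2]
force: [-0.1, 0.9, 6.9]
gripper_width: 9.2
```

```bash
H="python3 -m handwheel"
$H '[{"gripper":0,"travel":[0,0.002,0],"twist":0},{"gripper":0,"travel":[0,0,0],"twist":0},{"gripper":0,"travel":[0,0,0],"twist":0}]'
$H '[{"gripper":0,"travel":[0,0.001,0],"twist":0},{"gripper":0,"travel":[0,0,0],"twist":0},{"gripper":0,"travel":[0,0,0],"twist":0}]'
python3 - <<'E'
from h import *
f=env.grab_frame("side");save("s7",cv2.resize(f["frame"][180:350,220:440],(800,618))[:600])
f=env.grab_frame("wrist");p,r,s=tool();print(p,s["ee_rot"],s["time_s"],s["gripper_width"],s["force"])
for d in env.pinpoint("wrist","spare")[:2]: print(np.round(d["uv"]),round(d["confidence"],2),at_z(f,d["uv"],45).round(1))
E
```

```text
time_s: 18.88
ee_pos: [522.5, 110.2, 218.4]
ee_rot: [-180.0, -0.2, 5.2]
force: [0.0, 2.1, 5.9]
gripper_width: 9.1
time_s: 19.13
ee_pos: [522.6, 109.7, 218.4]
ee_rot: [-179.9, -0.2, 5.2]
force: [-0.5, 4.0, 6.6]
gripper_width: 9.1
[522.57479883 109.6615923  218.4319487 ] [-1.79914572e+02 -1.69538433e-01  5.20066330e+00] 19.2333 9.378269335375537 [-0.65746756  5.28562152  6.07789526]
```

View pics/s7.png

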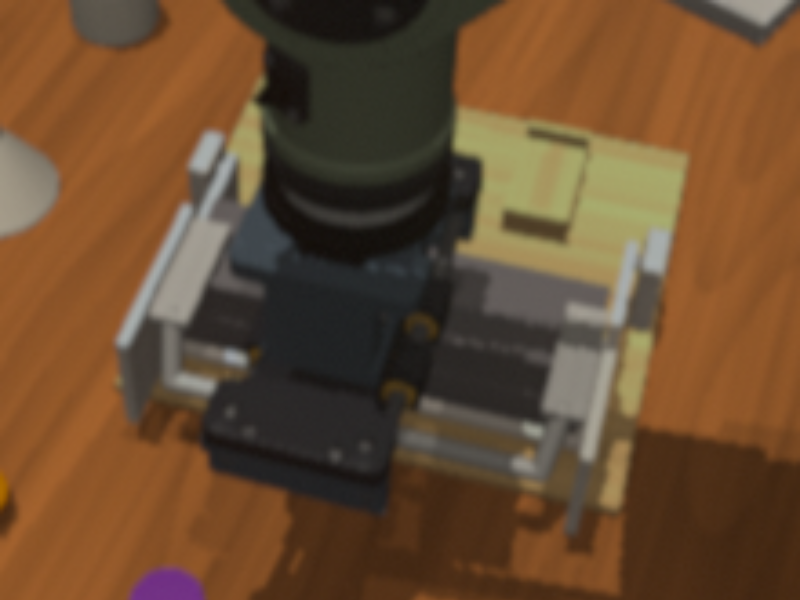

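Both tongues, at crop (190,270) and (575,350), lie over the tray ends, and the bar is at its inner stop. I start the swing in 6° steps at 140 mm radius.

```bash
H="python3 -m handwheel"
$H '[{"gripper":0,"travel":[0,0.0008,-0.0146],"twist":0},{"gripper":0,"travel":[0,0.0023,-0.0145],"twist":0},{"gripper":0,"travel":[0,0.0038,-0.0142],"twist":0},{"gripper":0,"travel":[0,0.0053,-0.0137],"twist":0},{"gripper":0,"travel":[0,0.0067,-0.0131],"twist":0}]' 50
$H '[{"gripper":0,"travel":[0,0,0],"twist":0},{"gripper":0,"travel":[0,0,0],"twist":0}]'
python3 - <<'E'
from h import *
f=env.grab_frame("side");save("s8",cv2.resize(f["frame"][130:350,200:480],(700,550)))
p,r,s=tool();print(p,s["ee_rot"],s["time_s"],s["gripper_width"],s["force"])
E
```

```text
time_s: 19.7
ee_pos: [524.2, 91.9, 287.5]
ee_rot: [-179.7, -0.1, 5.1]
force: [2.9, 10.2, -6.0]
gripper_width: 8.9
time_s: 19.87
ee_pos: [524.1, 91.6, 288.4]
ee_rot: [-179.7, -0.2, 5.1]
force: [0.6, 9.6, 2.1]
gripper_width: 9.0
[524.10224299  91.704341   288.13715098] [-179.70752225   -0.18467003    5.11347855] 19.9167 8.90083520438219 [ 1.00335404  9.85547564 -0.19682843]
```

View pics/s8.png

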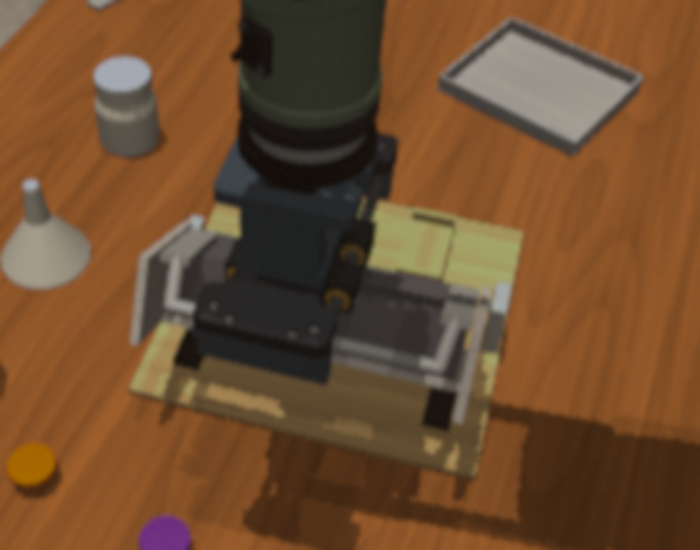

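The leaf is up about 30°, with tray and tongues together. The pan at (540,85) and the bystanders are untouched. I go on over.

```bash
H="python3 -m handwheel"
$H '[{"gripper":0,"travel":[0,0.0075,-0.0126],"twist":0},{"gripper":0,"travel":[0,0.0092,-0.0114],"twist":0},{"gripper":0,"travel":[0,0.0104,-0.0104],"twist":0},{"gripper":0,"travel":[0,0.0114,-0.0092],"twist":0},{"gripper":0,"travel":[0,0.0123,-0.008],"twist":0}]'
$H '[{"gripper":0,"travel":[0,0.0131,-0.0067],"twist":0},{"gripper":0,"travel":[0,0.0137,-0.0053],"twist":0},{"gripper":0,"travel":[0,0.0142,-0.0038],"twist":0},{"gripper":0,"travel":[0,0.0145,-0.0023],"twist":0},{"gripper":0,"travel":[0,0.0146,-0.0008],"twist":0}]'
$H '[{"gripper":0,"travel":[0,0,0],"twist":0},{"gripper":0,"travel":[0,0,0],"twist":0}]'
```

```text
time_s: 20.33
ee_pos: [528.6, 42.7, 341.1]
ee_rot: [-179.3, -0.2, 5.1]
force: [-0.3, 17.3, 8.8]
gripper_width: 8.5
time_s: 20.75
ee_pos: [535.1, -28.9, 361.2]
ee_rot: [-179.7, -0.4, 5.2]
force: [0.1, 8.0, 10.3]
gripper_width: 8.8
time_s: 20.92
ee_pos: [535.3, -30.7, 361.0]
ee_rot: [180.0, -0.4, 5.2]
force: [-0.2, 1.6, 14.8]
gripper_width: 9.0
```

```bash
H="python3 -m handwheel"
$H '[{"gripper":0,"travel":[0,0.0146,0.0004],"twist":0},{"gripper":0,"travel":[0,0.0145,0.0020],"twist":0},{"gripper":0,"travel":[0,0.0142,0.0036],"twist":0},{"gripper":0,"travel":[0,0.0137,0.0053],"twist":0},{"gripper":0,"travel":[0,0.0131,0.0067],"twist":0}]'
$H '[{"gripper":0,"travel":[0,0.0123,0.008],"twist":0},{"gripper":0,"travel":[0,0.0114,0.0092],"twist":0},{"gripper":0,"travel":[0,0.0104,0.0104],"twist":0},{"gripper":0,"travel":[0,0.0092,0.0114],"twist":0},{"gripper":0,"travel":[0,0.008,0.0123],"twist":0}]'
$H '[{"gripper":0,"travel":[0,0.0067,0.0131],"twist":0},{"gripper":0,"travel":[0,0.0053,0.0137],"twist":0},{"gripper":0,"travel":[0,0.0038,0.0142],"twist":0},{"gripper":0,"travel":[0,0.0023,0.0145],"twist":0},{"gripper":0,"travel":[0,0.0008,0.0146],"twist":0}]'
$H '[{"gripper":0,"travel":[0,0,0],"twist":0},{"gripper":0,"travel":[0,0,0],"twist":0}]'
python3 - <<'E'
from h import *
f=env.grab_frame("side");save("s9",cv2.resize(f["frame"][130:350,200:480],(700,550)))
p,r,s=tool();print(p,s["ee_rot"],s["time_s"],s["gripper_width"],s["force"])
E
```

```text
time_s: 21.33
ee_pos: [541.6, -99.8, 341.1]
ee_rot: [-179.9, -0.3, 5.2]
force: [3.2, 3.6, 3.3]
gripper_width: 8.9
time_s: 21.75
ee_pos: [546.3, -151.3, 287.9]
ee_rot: [-180.0, -0.1, 5.2]
force: [4.4, 4.6, 2.4]
gripper_width: 8.9
time_s: 22.17
ee_pos: [547.9, -169.8, 217.7]
ee_rot: [180.0, -0.1, 5.2]
force: [-4.8, 4.2, 70.4]
gripper_width: 8.9
time_s: 22.33
ee_pos: [548.0, -170.0, 217.8]
ee_rot: [179.9, -0.1, 5.3]
force: [3.4, 1.0, 0.2]
gripper_width: 8.7
[ 547.96146806 -170.0044178   217.80921884] [ 1.79904092e+02 -5.27521761e-02  5.28739909e+00] 22.3833 8.783057042611318 [ 3.67501762 -0.65612243 -1.17253503]
```

View pics/s9.png

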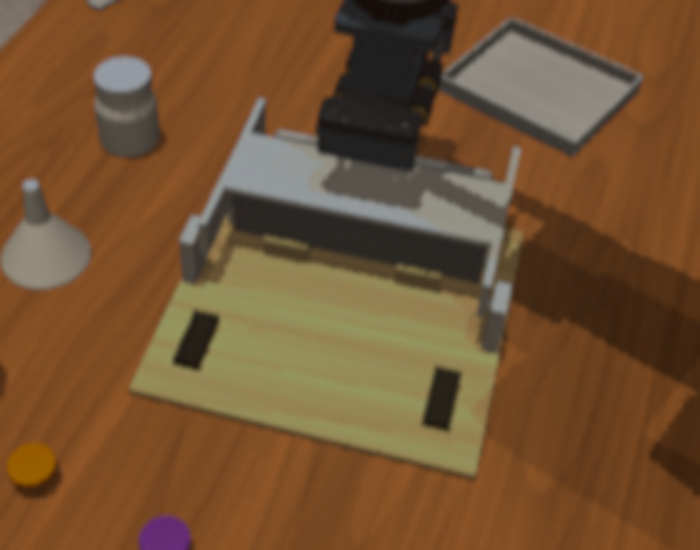

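The leaf is fully over on the supports, with the tray back up at crop (350,180). I dwell briefly, then pull the handle out away from the hinge.

```bash
H="python3 -m handwheel"
$H '[{"gripper":0,"travel":[0,0,0],"twist":0},{"gripper":0,"travel":[0,0,0],"twist":0},{"gripper":0,"travel":[0,0,0],"twist":0},{"gripper":0,"travel":[0,0,0],"twist":0}]'
$H '[{"gripper":0,"travel":[0,0.01,0],"twist":0},{"gripper":0,"travel":[0,0.01,0],"twist":0},{"gripper":0,"travel":[0,0.01,0],"twist":0},{"gripper":0,"travel":[0,0.006,0],"twist":0},{"gripper":0,"travel":[0,0,0],"twist":0}]'
$H '[{"gripper":0,"travel":[0,0.004,0],"twist":0},{"gripper":0,"travel":[0,0.001,0],"twist":0},{"gripper":0,"travel":[0,0,0],"twist":0},{"gripper":0,"travel":[0,0,0],"twist":0}]'
```

```text
time_s: 22.72
ee_pos: [548.0, -169.9, 218.0]
ee_rot: [179.9, -0.1, 5.3]
force: [5.2, -2.4, -2.6]
gripper_width: 8.8
time_s: 23.13
ee_pos: [551.4, -205.8, 217.9]
ee_rot: [180.0, -0.1, 5.2]
force: [5.5, -1.3, -1.9]
gripper_width: 9.0
time_s: 23.47
ee_pos: [551.7, -209.1, 217.8]
ee_rot: [-179.9, -0.0, 5.2]
force: [6.1, 5.2, -0.3]
gripper_width: 9.0
```

```bash
H="python3 -m handwheel"
$H '[{"gripper":0,"travel":[0,0,-0.0045],"twist":0},{"gripper":0,"travel":[0,-0.0002,-0.0049],"twist":0},{"gripper":0,"travel":[0,-0.0003,-0.0047],"twist":0},{"gripper":0,"travel":[0,-0.0004,-0.0047],"twist":0},{"gripper":0,"travel":[0,-0.0012,-0.0093],"twist":0}]'
$H '[{"gripper":0,"travel":[0,-0.0017,-0.0093],"twist":0},{"gripper":0,"travel":[0,-0.0022,-0.0092],"twist":0},{"gripper":0,"travel":[0,0,0],"twist":0},{"gripper":0,"travel":[0,0,0],"twist":0}]'
python3 - <<'E'
from h import *
f=env.grab_frame("side");save("s10",cv2.resize(f["frame"][130:350,200:480],(700,550)))
p,r,s=tool();print(p,s["ee_rot"],s["time_s"],s["gripper_width"],s["force"])
E
```

```text
time_s: 23.88
ee_pos: [551.6, -207.2, 244.9]
ee_rot: [-179.9, 0.0, 5.2]
force: [6.7, 4.3, -6.9]
gripper_width: 8.8
time_s: 24.22
ee_pos: [551.1, -203.2, 264.5]
ee_rot: [-179.9, -0.0, 5.3]
force: [5.6, 3.9, -2.9]
gripper_width: 8.6
[ 551.08054185 -203.23149235  264.2608154 ] [-1.79913155e+02 -3.45028664e-02  5.25777917e+00] 24.2667 8.942325427011248 [ 6.18722736  3.57908596 -4.19347625]
```

View pics/s10.png

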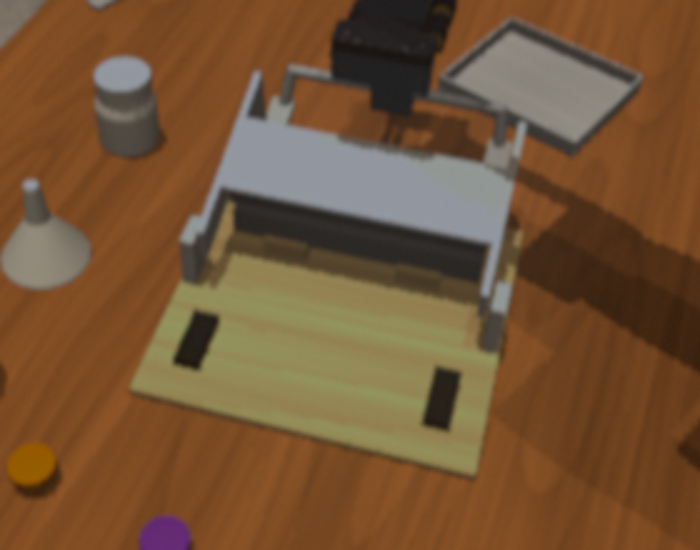

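The handle is out, and the leaf is rising; the spare is still hidden under it. I continue the swing back.

```bash
H="python3 -m handwheel"
$H '[{"gripper":0,"travel":[0,-0.0058,-0.0179],"twist":0},{"gripper":0,"travel":[0,-0.0077,-0.0172],"twist":0},{"gripper":0,"travel":[0,-0.0094,-0.0163],"twist":0},{"gripper":0,"travel":[0,-0.0111,-0.0152],"twist":0},{"gripper":0,"travel":[0,-0.0126,-0.014],"twist":0}]'
$H '[{"gripper":0,"travel":[0,-0.014,-0.0126],"twist":0},{"gripper":0,"travel":[0,-0.0152,-0.0111],"twist":0},{"gripper":0,"travel":[0,-0.0163,-0.0094],"twist":0},{"gripper":0,"travel":[0,-0.0172,-0.0077],"twist":0},{"gripper":0,"travel":[0,-0.0179,-0.0058],"twist":0}]'
$H '[{"gripper":0,"travel":[0,-0.0184,-0.0039],"twist":0},{"gripper":0,"travel":[0,-0.0187,-0.002],"twist":0},{"gripper":0,"travel":[0,-0.0188,0],"twist":0},{"gripper":0,"travel":[0,0,0],"twist":0},{"gripper":0,"travel":[0,0,0],"twist":0}]'
python3 - <<'E'
from h import *
f=env.grab_frame("top");m=env.trace("top","spare")
for d in m[:1]:
    c=max(cv2.findContours(d["pixels"].astype(np.uint8),cv2.RETR_EXTERNAL,cv2.CHAIN_APPROX_NONE)[0],key=cv2.contourArea)[:,0].astype(float)
    print(d["confidence"],cv2.minAreaRect(np.array([at_z(f,q,44)[:2] for q in c],np.float32)))
E
```

```text
time_s: 24.68
ee_pos: [546.9, -158.5, 345.4]
ee_rot: [179.8, -0.0, 5.3]
force: [5.5, -3.5, -5.5]
gripper_width: 8.8
time_s: 25.1
ee_pos: [539.3, -78.7, 392.9]
ee_rot: [179.6, -0.1, 5.3]
force: [4.2, -5.5, 1.2]
gripper_width: 8.9
time_s: 25.52
ee_pos: [534.0, -21.8, 398.2]
ee_rot: [179.9, -0.0, 5.4]
force: [3.1, -0.5, 2.2]
gripper_width: 8.8
0.84 ((632.587890625, -90.61608123779297), (20.53778076171875, 53.91946029663086), 9.699419975280762)
```

```bash
H="python3 -m handwheel"
$H '[{"gripper":0,"travel":[0,-0.0187,0.002],"twist":0},{"gripper":0,"travel":[0,-0.0184,0.0039],"twist":0},{"gripper":0,"travel":[0,-0.0179,0.0058],"twist":0},{"gripper":0,"travel":[0,-0.0172,0.0077],"twist":0},{"gripper":0,"travel":[0,-0.0163,0.0094],"twist":0}]'
$H '[{"gripper":0,"travel":[0,-0.0152,0.0111],"twist":0},{"gripper":0,"travel":[0,-0.014,0.0126],"twist":0},{"gripper":0,"travel":[0,-0.0126,0.014],"twist":0},{"gripper":0,"travel":[0,-0.0111,0.0152],"twist":0},{"gripper":0,"travel":[0,-0.0094,0.0163],"twist":0}]'
$H '[{"gripper":0,"travel":[0,-0.0077,0.0172],"twist":0},{"gripper":0,"travel":[0,-0.0058,0.0179],"twist":0},{"gripper":0,"travel":[0,-0.0022,0.0092],"twist":0},{"gripper":0,"travel":[0,-0.0017,0.0093],"twist":0},{"gripper":0,"travel":[0,-0.0012,0.0093],"twist":0}]'
$H '[{"gripper":0,"travel":[0,-0.0007,0.0094],"twist":0},{"gripper":0,"travel":[0,-0.0002,0.006],"twist":0},{"gripper":0,"travel":[0,0,0.002],"twist":0},{"gripper":0,"travel":[0,0,0],"twist":0},{"gripper":0,"travel":[0,0,0],"twist":0}]'
```

```text
time_s: 26.03
ee_pos: [526.0, 65.4, 369.1]
ee_rot: [179.8, 0.0, 5.2]
force: [2.4, -3.6, 1.3]
gripper_width: 8.9
time_s: 26.45
ee_pos: [520.4, 127.2, 299.2]
ee_rot: [179.8, 0.1, 5.3]
force: [2.8, -6.1, 2.3]
gripper_width: 9.1
time_s: 26.87
ee_pos: [518.7, 146.0, 236.2]
ee_rot: [179.9, 0.1, 5.2]
force: [2.8, -3.9, 1.9]
gripper_width: 8.8
time_s: 27.28
ee_pos: [518.6, 147.9, 226.4]
ee_rot: [-179.9, -0.2, 5.2]
force: [-9.4, -3.3, 49.0]
gripper_width: 8.7
```

```bash
H="python3 -m handwheel"
$H '[{"gripper":50,"travel":[0,0,-0.004],"twist":0},{"gripper":50,"travel":[0,0,0],"twist":0},{"gripper":50,"travel":[0,0,0],"twist":0},{"gripper":50,"travel":[0,0,0],"twist":0},{"gripper":50,"travel":[0,0,-0.03],"twist":0}]'
$H '[{"gripper":50,"travel":[0,0,-0.036],"twist":0},{"gripper":50,"travel":[0,0,-0.036],"twist":0},{"gripper":50,"travel":[0,0,-0.036],"twist":0},{"gripper":30,"travel":[0,0,-0.036],"twist":0},{"gripper":30,"travel":[-0.0103,0.0348,0],"twist":0}]'
$H '[{"gripper":30,"travel":[-0.0103,0.0348,0],"twist":0},{"gripper":30,"travel":[-0.0103,0.0348,0],"twist":0},{"gripper":30,"travel":[-0.0103,0.0348,0],"twist":0},{"gripper":30,"travel":[-0.0103,0.0348,0],"twist":0},{"gripper":30,"travel":[-0.0103,0.0348,0],"twist":0}]'
$H '[{"gripper":30,"travel":[-0.0103,0.0348,0],"twist":0},{"gripper":30,"travel":[0,0,0],"twist":0},{"gripper":30,"travel":[0,0,0],"twist":0}]'
python3 - <<'E'
from h import *
f=env.grab_frame("wrist");save("w11",f["frame"]);np.savez("w11.npz",**f)
p,r,s=tool();print(p,s["ee_rot"],s["time_s"],s["gripper_width"],s["force"])
for n,z in[("bar",45),("drain",45),("spare",45),("lid0",43)]:
    for d in env.pinpoint("wrist",n): print(n,np.round(d["uv"]),round(d["confidence"],2),at_z(f,d["uv"],z).round(1))
for d in env.trace("wrist","lid0"):
    m=cv2.moments(d["pixels"].astype(np.uint8));print(np.round(d["uv"]),round(d["confidence"],2),m["m00"])
f=env.grab_frame("side");save("s11",cv2.resize(f["frame"][120:350,200:480],(730,600)))
for d in env.pinpoint("side","bar"): print(np.round(d["uv"]),at_z(f,d["uv"],45).round(1))
E
```

```text
time_s: 27.7
ee_pos: [516.2, 147.4, 248.4]
ee_rot: [179.9, 0.8, 5.2]
force: [-0.0, -0.4, -0.5]
gripper_width: 39.4
time_s: 28.12
ee_pos: [513.9, 115.9, 403.9]
ee_rot: [-179.7, -0.8, 5.5]
force: [1.4, -0.9, 1.5]
gripper_width: 35.4
time_s: 28.53
ee_pos: [475.4, -67.0, 396.6]
ee_rot: [-179.9, 0.1, 5.3]
force: [-0.0, 0.4, -0.4]
gripper_width: 27.4
time_s: 28.78
ee_pos: [468.7, -102.6, 396.7]
ee_rot: [-179.9, 0.1, 5.0]
force: [-0.5, 0.5, 0.3]
gripper_width: 27.2
[ 468.95143828 -101.49393599  396.8475257 ] [-1.79899118e+02  1.07906838e-01  5.14185165e+00] 28.8333 27.53137904296549 [0.08134479 0.0840045  1.03790571]
bar [ 23. 142.] 0.89 [517.9 149.3  45. ]
drain [158. 141.] 0.71 [528.4  36.6  45. ]
spare [320. 144.] 0.65 [538.5 -98.6  45. ]
lid0 [319. 166.] 0.92 [520.1 -99.8  43. ]
lid0 [ 35. 292.] 0.87 [382.9 152.   43. ]
lid0 [320. 114.] 0.75 [562.2 -96.2  43. ]
lid0 [321. 208.] 0.72 [ 483.9 -104.5   43. ]
[ 40. 286.] 0.67 399.0
[322. 113.] 0.61 1284.0
[320. 164.] 0.56 1242.0
[320. 208.] 0.55 1092.0
[314. 314.] [512.7 143.5  45. ]
[327. 267.] [527.2  42.3  45. ]
```

View pics/w11.png

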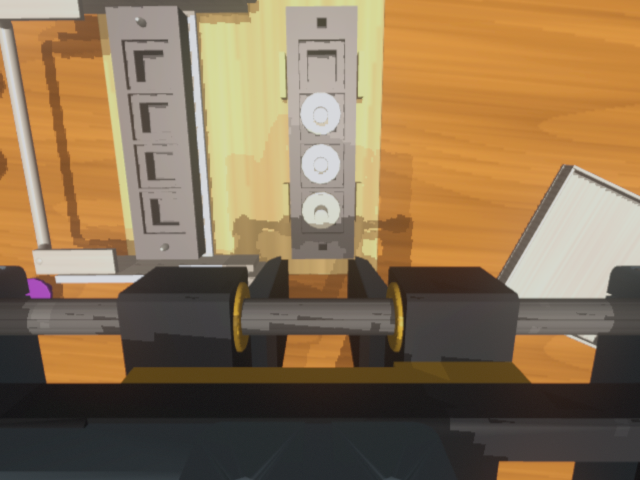

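The three white lids sit knob-up in the spare, at (320,113), (320,164) and (321,209). The draining tray is empty and back in place, with the bar out. One picture did the check. Next: the knob and pan positions.

Run:
```python
from h import *
f=dict(np.load("w11.npz"))
a=at_z(f,(287,7),44.5);b=at_z(f,(356,8),44.5);print("end",a,b,(a+b)/2-np.array([101.6,9.2,0]))
im=cv2.cvtColor(f["frame"],cv2.COLOR_RGB2GRAY)[60:250,260:380]
big=cv2.resize(im,None,fx=4,fy=4,interpolation=cv2.INTER_CUBIC)
c=cv2.HoughCircles(cv2.GaussianBlur(big,(5,5),1),cv2.HOUGH_GRADIENT,1,60,param1=80,param2=15,minRadius=22,maxRadius=42)
if c is not None:
    for x,y,r in c[0][:8]: print("knob",260+x/4,60+y/4,r/4,at_z(f,(260+x/4,60+y/4),60).round(1))
for cam in("top","side"):
    f=env.grab_frame(cam)
    for n in("pan",):
        d=env.trace(cam,n)[0];c=max(cv2.findContours(d["pixels"].astype(np.uint8),cv2.RETR_EXTERNAL,cv2.CHAIN_APPROX_NONE)[0],key=cv2.contourArea)[:,0].astype(float)
        w=np.array([at_z(f,q,18)[:2] for q in c],np.float32);print(cam,cv2.minAreaRect(w),cv2.boxPoints(cv2.minAreaRect(w)).round().tolist())
```

```text
end [638.58973587 -63.96048132  44.5       ] [ 642.59607423 -117.33519323   44.5       ] [538.99290505 -99.84783727  44.5       ]
knob 320.625 211.375 6.3 [ 484.  -104.1   60. ]
top ((449.2439270019531, -365.277099609375), (134.1860809326172, 150.7669677734375), 71.40628814697266) [[356.0, -405.0], [499.0, -453.0], [542.0, -326.0], [399.0, -278.0]]
side ((572.5394287109375, -125.0152587890625), (32.16423416137695, 39.67390823364258), 22.336889266967773) [[550.0, -113.0], [565.0, -149.0], [595.0, -137.0], [580.0, -101.0]]
```

Pan: centre (449,-365), long side at -18.6°, size 151x134, as it should be. I pick lid A (far one) first.

```bash
H="python3 -m handwheel"
$H '[{"gripper":35,"travel":[0.0306,0.0015,0],"twist":0},{"gripper":35,"travel":[0.0306,0.0015,0],"twist":0},{"gripper":35,"travel":[0.0306,0.0015,0],"twist":0},{"gripper":35,"travel":[0,0,0.035],"twist":0},{"gripper":35,"travel":[0,0,0.035],"twist":0}]'
$H '[{"gripper":35,"travel":[0,0,0.035],"twist":0},{"gripper":35,"travel":[0,0,0.025],"twist":0},{"gripper":35,"travel":[0,0,0.007],"twist":0},{"gripper":35,"travel":[0,0,0],"twist":0},{"gripper":35,"travel":[0,0,0],"twist":0}]'
python3 - <<'E'
from h import *
f=env.grab_frame("wrist");save("w12",f["frame"])
p,r,s=tool();print(p,s["ee_rot"],s["time_s"],s["gripper_width"],s["force"])
for n,z in[("lid0",60)]:
    for d in env.pinpoint("wrist",n): print(n,np.round(d["uv"]),round(d["confidence"],2),at_z(f,d["uv"],z).round(1))
E
```

```text
time_s: 29.8
ee_pos: [563.2, -97.3, 328.7]
ee_rot: [179.9, -0.4, 5.3]
force: [-0.7, 0.7, -0.5]
gripper_width: 32.2
time_s: 30.22
ee_pos: [561.5, -97.4, 261.8]
ee_rot: [180.0, -0.1, 5.3]
force: [0.6, 1.3, 0.0]
gripper_width: 32.0
[561.7206758  -97.47555838 262.66270767] [179.93759048  -0.20133794   5.25835582] 30.2667 32.114717318427246 [-0.34345273 -0.02306107  0.24193743]
lid0 [315. 274.] 0.74 [567.5 -96.7  60. ]
```

View pics/w12.png

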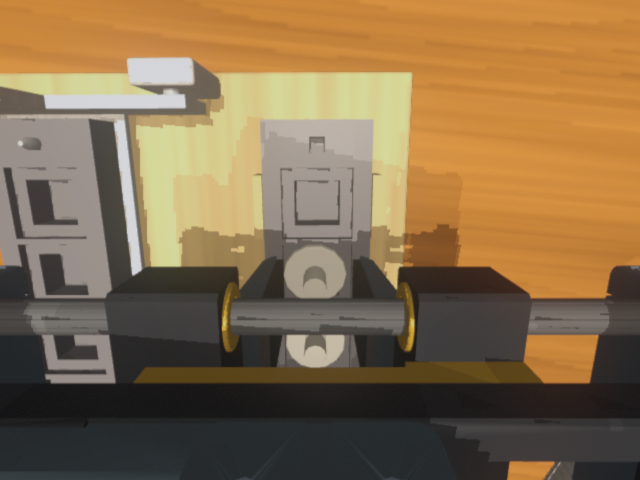

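The knob (316,285) is centred between the fingers (318). I go down and grip.

```bash
H="python3 -m handwheel"
$H '[{"gripper":35,"travel":[0,0,0.012],"twist":0},{"gripper":35,"travel":[0,0,0.008],"twist":0},{"gripper":35,"travel":[0,0,0.004],"twist":0},{"gripper":35,"travel":[0,0,0],"twist":0},{"gripper":0,"travel":[0,0,0],"twist":0}]' 15
$H '[{"gripper":0,"travel":[0,0,0],"twist":0},{"gripper":0,"travel":[0,0,0],"twist":0},{"gripper":0,"travel":[0,0,0],"twist":0},{"gripper":0,"travel":[0,0,0],"twist":0}]'
$H '[{"gripper":0,"travel":[0,0,-0.01],"twist":0},{"gripper":0,"travel":[0,0,-0.02],"twist":0},{"gripper":0,"travel":[0,0,-0.03],"twist":0},{"gripper":0,"travel":[0,0,0],"twist":0},{"gripper":0,"travel":[0,0,0],"twist":0}]'
```

```text
time_s: 30.73
ee_pos: [561.0, -97.4, 237.3]
ee_rot: [180.0, -0.0, 5.3]
force: [0.4, -1.5, 1.2]
gripper_width: 28.1
time_s: 31.07
ee_pos: [561.0, -97.3, 237.3]
ee_rot: [180.0, -0.0, 5.3]
force: [0.3, -0.2, 2.3]
gripper_width: 11.1
time_s: 31.48
ee_pos: [561.3, -97.3, 299.0]
ee_rot: [179.9, -0.2, 5.3]
force: [0.1, -0.2, -1.0]
gripper_width: 11.1
```

```bash
H="python3 -m handwheel"
$H '[{"gripper":0,"travel":[-0.013,0.0328,0],"twist":0},{"gripper":0,"travel":[-0.013,0.0328,0],"twist":0},{"gripper":0,"travel":[-0.013,0.0328,0],"twist":0},{"gripper":0,"travel":[-0.013,0.0328,0],"twist":0},{"gripper":0,"travel":[-0.013,0.0328,0],"twist":0}]'
$H '[{"gripper":0,"travel":[-0.013,0.0328,0],"twist":0},{"gripper":0,"travel":[-0.013,0.0328,0],"twist":0},{"gripper":0,"travel":[-0.013,0.0328,0],"twist":0},{"gripper":0,"travel":[-0.013,0.0328,0],"twist":0},{"gripper":0,"travel":[0,0,0],"twist":0}]'
$H '[{"gripper":0,"travel":[0,0,0.03],"twist":0},{"gripper":0,"travel":[0,0,0.02],"twist":0},{"gripper":0,"travel":[0,0,0],"twist":0},{"gripper":0,"travel":[0,0,0],"twist":0}]'
python3 - <<'E'
from h import *
p,r,s=tool();print(p,s["ee_rot"],s["time_s"],s["gripper_width"],s["force"])
f=env.grab_frame("wrist");save("w13",f["frame"])
d=env.trace("wrist","pan")[0];c=max(cv2.findContours(d["pixels"].astype(np.uint8),cv2.RETR_EXTERNAL,cv2.CHAIN_APPROX_NONE)[0],key=cv2.contourArea)[:,0].astype(float)
w=np.array([at_z(f,q,18)[:2] for q in c],np.float32);print(cv2.minAreaRect(w),cv2.boxPoints(cv2.minAreaRect(w)).round().tolist())
f=env.grab_frame("top");print([(d["uv"],d["confidence"]) for d in env.pinpoint("top","pan")], [at_z(f,d["uv"],0) for d in env.pinpoint("top","pan")])
E
```

```text
time_s: 31.9
ee_pos: [510.1, -267.7, 295.8]
ee_rot: [-179.9, 0.1, 5.3]
force: [0.3, -0.5, 0.1]
gripper_width: 11.5
time_s: 32.32
ee_pos: [469.4, -407.0, 295.7]
ee_rot: [179.9, 0.1, 5.0]
force: [0.8, -0.7, -0.0]
gripper_width: 11.1
time_s: 32.65
ee_pos: [471.0, -401.3, 245.3]
ee_rot: [-179.8, 0.2, 5.3]
force: [0.2, -0.0, 0.1]
gripper_width: 10.9
[ 471.04621797 -401.32818338  245.28155608] [-1.79814355e+02  1.70385832e-01  5.26461027e+00] 32.65 10.881362841532718 [ 0.21327824 -0.04577147  0.09658693]
((473.06201171875, -378.1771240234375), (129.5191192626953, 103.15497589111328), 71.41190338134766) [[404.0, -423.0], [501.0, -456.0], [543.0, -333.0], [445.0, -300.0]]
[([455.5, 288.4], 0.92)] [array([ 446.82590366, -374.17851773,    0.        ])]
```

View pics/w13.png

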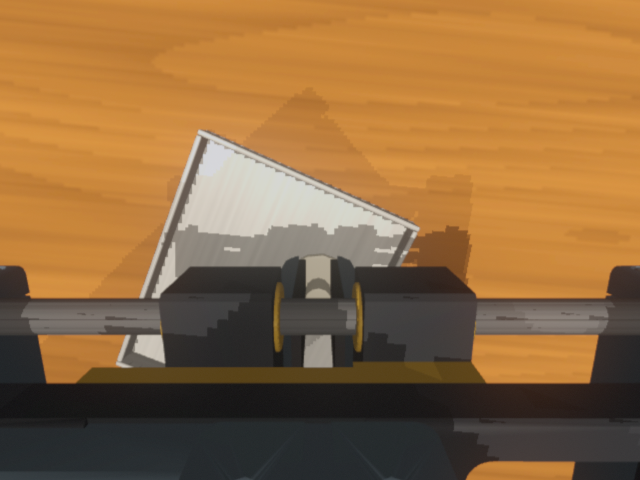

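The lid is held between the fingers, over the pan's far-right part. The pan corners are at (200,132), (415,229) and (122,363). I shift 4 mm and lower.

```bash
H="python3 -m handwheel"
$H '[{"gripper":0,"travel":[0.001,0.0035,0.02],"twist":0},{"gripper":0,"travel":[0,0,0.015],"twist":0},{"gripper":0,"travel":[0,0,0.006],"twist":0},{"gripper":0,"travel":[0,0,0],"twist":0},{"gripper":0,"travel":[0,0,0.002],"twist":0}]'
$H '[{"gripper":0,"travel":[0,0,0.001],"twist":0},{"gripper":0,"travel":[0,0,0],"twist":0},{"gripper":0,"travel":[0,0,0],"twist":0}]'
```

```text
time_s: 33.32
ee_pos: [473.1, -405.5, 204.8]
ee_rot: [179.9, -0.1, 5.3]
force: [0.7, 0.2, 0.4]
gripper_width: 11.4
time_s: 33.57
ee_pos: [472.9, -405.5, 203.6]
ee_rot: [179.9, -0.1, 5.3]
force: [0.7, -1.2, -1.1]
gripper_width: 10.9
```

```bash
H="python3 -m handwheel"
$H '[{"gripper":0,"travel":[0,0,0.0015],"twist":0},{"gripper":0,"travel":[0,0,0.001],"twist":0},{"gripper":0,"travel":[0,0,0],"twist":0},{"gripper":0,"travel":[0,0,0],"twist":0}]'
$H '[{"gripper":0,"travel":[0,0,0.001],"twist":0},{"gripper":0,"travel":[0,0,0],"twist":0},{"gripper":0,"travel":[0,0,0],"twist":0},{"gripper":0,"travel":[0,0,0],"twist":0}]'
```

```text
time_s: 33.9
ee_pos: [472.8, -405.5, 200.8]
ee_rot: [180.0, -0.0, 5.3]
force: [-0.9, 0.4, 3.4]
gripper_width: 11.1
time_s: 34.23
ee_pos: [472.8, -405.4, 200.8]
ee_rot: [180.0, -0.0, 5.3]
force: [-1.1, 2.1, 8.4]
gripper_width: 11.2
```

```bash
H="python3 -m handwheel"
$H '[{"gripper":25,"travel":[0,0,0],"twist":0},{"gripper":25,"travel":[0,0,0],"twist":0},{"gripper":25,"travel":[0,0,0],"twist":0},{"gripper":25,"travel":[0,0,-0.015],"twist":0},{"gripper":25,"travel":[0,0,-0.03],"twist":0}]'
$H '[{"gripper":35,"travel":[0,0,-0.03],"twist":0},{"gripper":35,"travel":[0,0,-0.025],"twist":0},{"gripper":35,"travel":[0.0083,-0.0332,0],"twist":0},{"gripper":35,"travel":[0.0083,-0.0332,0],"twist":0},{"gripper":35,"travel":[0.0083,-0.0332,0],"twist":0}]'
$H '[{"gripper":35,"travel":[0.0083,-0.0332,0],"twist":0},{"gripper":35,"travel":[0.0083,-0.0332,0],"twist":0},{"gripper":35,"travel":[0.0083,-0.0332,0],"twist":0},{"gripper":35,"travel":[0.0083,-0.0332,0],"twist":0},{"gripper":35,"travel":[0.0083,-0.0332,0],"twist":0}]'
$H '[{"gripper":35,"travel":[0.0083,-0.0332,0],"twist":0},{"gripper":35,"travel":[0,0,0.02],"twist":0},{"gripper":35,"travel":[0,0,0.012],"twist":0},{"gripper":35,"travel":[0,0,0],"twist":0},{"gripper":35,"travel":[0,0,0],"twist":0}]'
python3 - <<'E'
from h import *
p,r,s=tool();print(p,s["ee_rot"],s["time_s"],s["gripper_width"],s["force"])
f=env.grab_frame("wrist")
for d in env.trace("wrist","spare")[:1]:
    c=max(cv2.findContours(d["pixels"].astype(np.uint8),cv2.RETR_EXTERNAL,cv2.CHAIN_APPROX_NONE)[0],key=cv2.contourArea)[:,0].astype(float)
    w=np.array([at_z(f,q,44.5)[:2] for q in c],np.float32);print(cv2.minAreaRect(w),cv2.boxPoints(cv2.minAreaRect(w)).round().tolist())
for d in env.pinpoint("wrist","lid0"): print(np.round(d["uv"]),round(d["confidence"],2),at_z(f,d["uv"],43).round(1))
f=env.grab_frame("top")
for n in("pan","spare"):
  for d in env.trace("top",n)[:1]:
    c=max(cv2.findContours(d["pixels"].astype(np.uint8),cv2.RETR_EXTERNAL,cv2.CHAIN_APPROX_NONE)[0],key=cv2.contourArea)[:,0].astype(float)
    w=np.array([at_z(f,q,18)[:2] for q in c],np.float32);print(n,cv2.minAreaRect(w))
for d in env.pinpoint("top","lid0"): print(np.round(d["uv"]),round(d["confidence"],2),at_z(f,d["uv"],5).round(1))
E
```

```text
time_s: 34.65
ee_pos: [471.7, -404.5, 240.7]
ee_rot: [-179.6, 0.4, 5.3]
force: [-0.2, -0.5, -0.3]
gripper_width: 22.7
time_s: 35.07
ee_pos: [488.2, -303.2, 299.5]
ee_rot: [180.0, -0.0, 5.2]
force: [1.3, 0.7, -0.3]
gripper_width: 31.8
time_s: 35.48
ee_pos: [514.4, -133.2, 299.0]
ee_rot: [-180.0, 0.0, 5.2]
force: [0.9, 0.6, 0.6]
gripper_width: 32.0
time_s: 35.9
ee_pos: [519.6, -100.9, 266.7]
ee_rot: [-180.0, 0.1, 5.3]
force: [0.7, 0.1, -0.2]
gripper_width: 32.2
[ 519.62287747 -100.86844212  266.71377067] [-1.79974080e+02  1.01522906e-01  5.27358431e+00] 35.9 32.20879212858967 [ 0.65432051  0.06578102 -0.17510758]
((573.180419921875, -95.2253189086914), (139.03097534179688, 56.706783294677734), 6.041103363037109) [[501.0, -74.0], [507.0, -131.0], [645.0, -116.0], [639.0, -60.0]]
[313. 330.] 0.97 [ 483.9 -102.5   43. ]
[314. 264.] 0.95 [523.4 -99.3  43. ]
pan ((450.17626953125, -365.49041748046875), (138.34417724609375, 152.12319946289062), 71.29429626464844)
spare ((622.2518310546875, -90.07720947265625), (50.682708740234375, 60.888858795166016), 6.194200038909912)
[232. 199.] 0.68 [679.4 207.6   5. ]
[466. 280.] 0.53 [ 469.7 -400.8    5. ]
[228. 268.] 0.52 [499.8 216.9   5. ]
[231. 238.] 0.49 [576.6 210.7   5. ]
[354. 271.] 0.44 [ 492.5 -108.7    5. ]
```

```bash
H="python3 -m handwheel"
$H '[{"gripper":35,"travel":[0.001,-0.001,0.015],"twist":0},{"gripper":35,"travel":[0,0,0.01],"twist":0},{"gripper":35,"travel":[0,0,0.0035],"twist":0},{"gripper":35,"travel":[0,0,0],"twist":0},{"gripper":0,"travel":[0,0,0],"twist":0}]' 15
$H '[{"gripper":0,"travel":[0,0,0],"twist":0},{"gripper":0,"travel":[0,0,0],"twist":0},{"gripper":0,"travel":[0,0,0],"twist":0},{"gripper":0,"travel":[0,0,0],"twist":0}]'
$H '[{"gripper":0,"travel":[0,0,-0.01],"twist":0},{"gripper":0,"travel":[0,0,-0.02],"twist":0},{"gripper":0,"travel":[0,0,-0.03],"twist":0},{"gripper":0,"travel":[0,0,0],"twist":0},{"gripper":0,"travel":[0,0,0],"twist":0}]'
```

```text
time_s: 36.67
ee_pos: [520.7, -100.0, 238.8]
ee_rot: [180.0, 0.0, 5.3]
force: [0.3, -0.4, 0.4]
gripper_width: 28.0
time_s: 37.0
ee_pos: [520.8, -99.9, 239.3]
ee_rot: [180.0, -0.1, 5.3]
force: [0.6, -0.5, 1.6]
gripper_width: 11.1
time_s: 37.42
ee_pos: [521.1, -100.0, 301.1]
ee_rot: [179.9, -0.3, 5.3]
force: [0.5, -0.7, -1.1]
gripper_width: 11.0
```

```bash
H="python3 -m handwheel"
$H '[{"gripper":0,"travel":[-0.015,0.0304,0],"twist":0},{"gripper":0,"travel":[-0.015,0.0304,0],"twist":0},{"gripper":0,"travel":[-0.015,0.0304,0],"twist":0},{"gripper":0,"travel":[-0.015,0.0304,0],"twist":0},{"gripper":0,"travel":[-0.015,0.0304,0],"twist":0}]'
$H '[{"gripper":0,"travel":[-0.015,0.0304,0],"twist":0},{"gripper":0,"travel":[-0.015,0.0304,0],"twist":0},{"gripper":0,"travel":[-0.015,0.0304,0],"twist":0},{"gripper":0,"travel":[-0.015,0.0304,0],"twist":0},{"gripper":0,"travel":[0,0,0],"twist":0}]'
$H '[{"gripper":0,"travel":[0,0,0.03],"twist":0},{"gripper":0,"travel":[0,0,0.03],"twist":0},{"gripper":0,"travel":[0,0,0.02],"twist":0},{"gripper":0,"travel":[0,0,0],"twist":0},{"gripper":0,"travel":[0,0,0],"twist":0}]'
python3 - <<'E'
from h import *
f=env.grab_frame("wrist")
d=env.trace("wrist","pan")[0];c=max(cv2.findContours(d["pixels"].astype(np.uint8),cv2.RETR_EXTERNAL,cv2.CHAIN_APPROX_NONE)[0],key=cv2.contourArea)[:,0].astype(float)
w=np.array([at_z(f,q,18)[:2] for q in c],np.float32);print(cv2.minAreaRect(w),cv2.boxPoints(cv2.minAreaRect(w)).round().tolist())
for d in env.pinpoint("wrist","lid0"): print(np.round(d["uv"]),round(d["confidence"],2),at_z(f,d["uv"],5).round(1))
E
```

```text
time_s: 37.83
ee_pos: [458.7, -259.1, 298.0]
ee_rot: [-179.9, 0.1, 5.3]
force: [-0.2, 0.6, 0.2]
gripper_width: 11.1
time_s: 38.25
ee_pos: [409.3, -389.1, 298.0]
ee_rot: [179.9, 0.1, 5.0]
force: [0.9, 0.2, -0.2]
gripper_width: 11.3
time_s: 38.67
ee_pos: [411.1, -384.0, 217.7]
ee_rot: [-179.8, 0.1, 5.3]
force: [0.2, 0.3, 0.1]
gripper_width: 10.9
((449.49566650390625, -370.21026611328125), (129.89297485351562, 149.86331176757812), 71.38041687011719) [[358.0, -408.0], [500.0, -456.0], [541.0, -333.0], [399.0, -285.0]]
[374. 158.] 0.84 [ 474.5 -406.1    5. ]
[320. 285.] 0.65 [ 406.9 -386.     5. ]
```

```bash
H="python3 -m handwheel"
$H '[{"gripper":0,"travel":[0,0,0.007],"twist":0},{"gripper":0,"travel":[0,0,0.004],"twist":0},{"gripper":0,"travel":[0,0,0.001],"twist":0},{"gripper":0,"travel":[0,0,0],"twist":0},{"gripper":0,"travel":[0,0,0],"twist":0}]'
$H '[{"gripper":0,"travel":[0,0,0.0015],"twist":0},{"gripper":0,"travel":[0,0,0.001],"twist":0},{"gripper":0,"travel":[0,0,0],"twist":0},{"gripper":0,"travel":[0,0,0],"twist":0}]'
$H '[{"gripper":0,"travel":[0,0,0.001],"twist":0},{"gripper":0,"travel":[0,0,0],"twist":0},{"gripper":0,"travel":[0,0,0],"twist":0},{"gripper":0,"travel":[0,0,0],"twist":0}]'
```

```text
time_s: 39.23
ee_pos: [411.3, -384.7, 206.9]
ee_rot: [180.0, -0.0, 5.3]
force: [0.8, -0.7, -0.6]
gripper_width: 11.2
time_s: 39.57
ee_pos: [411.3, -384.7, 204.3]
ee_rot: [180.0, 0.0, 5.3]
force: [-0.2, 0.3, -0.4]
gripper_width: 10.8
time_s: 39.9
ee_pos: [411.3, -384.7, 203.4]
ee_rot: [180.0, -0.0, 5.3]
force: [0.1, -0.0, -0.2]
gripper_width: 10.8
```

```bash
H="python3 -m handwheel"
$H '[{"gripper":0,"travel":[0,0,0.001],"twist":0},{"gripper":0,"travel":[0,0,0],"twist":0},{"gripper":0,"travel":[0,0,0],"twist":0}]'
$H '[{"gripper":0,"travel":[0,0,0.0005],"twist":0},{"gripper":0,"travel":[0,0,0],"twist":0},{"gripper":0,"travel":[0,0,0],"twist":0}]'
```

```text
time_s: 40.15
ee_pos: [411.4, -384.8, 202.8]
ee_rot: [180.0, -0.0, 5.3]
force: [-0.6, 0.5, 4.5]
gripper_width: 11.0
time_s: 40.4
ee_pos: [411.3, -384.8, 202.7]
ee_rot: [180.0, -0.0, 5.3]
force: [-0.5, 2.1, 7.6]
gripper_width: 11.5
```

```bash
H="python3 -m handwheel"
$H '[{"gripper":25,"travel":[0,0,0],"twist":0},{"gripper":25,"travel":[0,0,0],"twist":0},{"gripper":25,"travel":[0,0,0],"twist":0},{"gripper":25,"travel":[0,0,-0.015],"twist":0},{"gripper":25,"travel":[0,0,-0.03],"twist":0}]'
$H '[{"gripper":35,"travel":[0,0,-0.03],"twist":0},{"gripper":35,"travel":[0,0,-0.023],"twist":0},{"gripper":35,"travel":[0.0107,-0.0303,0],"twist":0},{"gripper":35,"travel":[0.0107,-0.0303,0],"twist":0},{"gripper":35,"travel":[0.0107,-0.0303,0],"twist":0}]'
$H '[{"gripper":35,"travel":[0.0107,-0.0303,0],"twist":0},{"gripper":35,"travel":[0.0107,-0.0303,0],"twist":0},{"gripper":35,"travel":[0.0107,-0.0303,0],"twist":0},{"gripper":35,"travel":[0.0107,-0.0303,0],"twist":0},{"gripper":35,"travel":[0.0107,-0.0303,0],"twist":0}]'
$H '[{"gripper":35,"travel":[0.0107,-0.0303,0],"twist":0},{"gripper":35,"travel":[0,0,0.02],"twist":0},{"gripper":35,"travel":[0,0,0.012],"twist":0},{"gripper":35,"travel":[0,0,0],"twist":0},{"gripper":35,"travel":[0,0,0],"twist":0}]'
python3 - <<'E'
from h import *
p,r,s=tool();print(p,s["ee_rot"],s["time_s"],s["gripper_width"],s["force"])
f=env.grab_frame("wrist")
for d in env.trace("wrist","spare")[:1]:
    c=max(cv2.findContours(d["pixels"].astype(np.uint8),cv2.RETR_EXTERNAL,cv2.CHAIN_APPROX_NONE)[0],key=cv2.contourArea)[:,0].astype(float)
    w=np.array([at_z(f,q,44.5)[:2] for q in c],np.float32);print(cv2.minAreaRect(w),cv2.boxPoints(cv2.minAreaRect(w)).round().tolist())
for d in env.pinpoint("wrist","lid0"): print(np.round(d["uv"]),round(d["confidence"],2),at_z(f,d["uv"],43).round(1))
E
```

```text
time_s: 40.82
ee_pos: [410.3, -383.8, 243.8]
ee_rot: [-179.6, 0.3, 5.3]
force: [-0.7, 0.1, 0.5]
gripper_width: 22.7
time_s: 41.23
ee_pos: [434.9, -290.5, 300.1]
ee_rot: [180.0, -0.0, 5.2]
force: [1.6, -0.0, -1.1]
gripper_width: 32.5
time_s: 41.65
ee_pos: [474.4, -134.0, 299.6]
ee_rot: [-180.0, 0.0, 5.3]
force: [0.7, -1.0, 0.2]
gripper_width: 31.9
time_s: 42.07
ee_pos: [482.1, -104.2, 267.3]
ee_rot: [-180.0, 0.1, 5.3]
force: [0.6, -0.2, -0.1]
gripper_width: 32.1
[ 482.07283375 -104.21950267  267.33132226] [-1.79973854e+02  9.15982230e-02  5.27132625e+00] 42.0667 32.134332513511985 [ 0.58615216 -0.21165432 -0.14319843]
((540.793701171875, -97.04684448242188), (149.88247680664062, 55.899784088134766), 5.475350379943848) [[464.0, -76.0], [469.0, -132.0], [618.0, -118.0], [613.0, -62.0]]
```

```bash
H="python3 -m handwheel"
$H '[{"gripper":35,"travel":[0,-0.001,0.015],"twist":0},{"gripper":35,"travel":[0,0,0.01],"twist":0},{"gripper":35,"travel":[0,0,0.004],"twist":0},{"gripper":35,"travel":[0,0,0],"twist":0},{"gripper":0,"travel":[0,0,0],"twist":0}]' 15
$H '[{"gripper":0,"travel":[0,0,0],"twist":0},{"gripper":0,"travel":[0,0,0],"twist":0},{"gripper":0,"travel":[0,0,0],"twist":0},{"gripper":0,"travel":[0,0,0],"twist":0}]'
$H '[{"gripper":0,"travel":[0,0,-0.01],"twist":0},{"gripper":0,"travel":[0,0,-0.02],"twist":0},{"gripper":0,"travel":[0,0,-0.03],"twist":0},{"gripper":0,"travel":[0,0,0],"twist":0},{"gripper":0,"travel":[0,0,0],"twist":0}]'
```

```text
time_s: 42.63
ee_pos: [482.3, -103.7, 239.4]
ee_rot: [180.0, -0.1, 5.2]
force: [0.5, -0.5, 0.8]
gripper_width: 28.0
time_s: 42.97
ee_pos: [482.3, -103.4, 239.4]
ee_rot: [180.0, -0.1, 5.3]
force: [-1.1, -0.0, 3.3]
gripper_width: 10.9
time_s: 43.38
ee_pos: [482.5, -103.4, 300.3]
ee_rot: [179.9, -0.2, 5.3]
force: [0.4, -0.3, -1.1]
gripper_width: 11.0
```

```bash
H="python3 -m handwheel"
$H '[{"gripper":0,"travel":[-0.0068,0.0291,0],"twist":0},{"gripper":0,"travel":[-0.0068,0.0291,0],"twist":0},{"gripper":0,"travel":[-0.0068,0.0291,0],"twist":0},{"gripper":0,"travel":[-0.0068,0.0291,0],"twist":0},{"gripper":0,"travel":[-0.0068,0.0291,0],"twist":0}]'
$H '[{"gripper":0,"travel":[-0.0068,0.0291,0],"twist":0},{"gripper":0,"travel":[-0.0068,0.0291,0],"twist":0},{"gripper":0,"travel":[-0.0068,0.0291,0],"twist":0},{"gripper":0,"travel":[0,0,0],"twist":0},{"gripper":0,"travel":[0,0,0],"twist":0}]'
$H '[{"gripper":0,"travel":[0,0,0.03],"twist":0},{"gripper":0,"travel":[0,0,0.03],"twist":0},{"gripper":0,"travel":[0,0,0.02],"twist":0},{"gripper":0,"travel":[0,0,0],"twist":0},{"gripper":0,"travel":[0,0,0],"twist":0}]'
python3 - <<'E'
from h import *
f=env.grab_frame("wrist")
d=env.trace("wrist","pan")[0];c=max(cv2.findContours(d["pixels"].astype(np.uint8),cv2.RETR_EXTERNAL,cv2.CHAIN_APPROX_NONE)[0],key=cv2.contourArea)[:,0].astype(float)
w=np.array([at_z(f,q,18)[:2] for q in c],np.float32);print(cv2.minAreaRect(w),cv2.boxPoints(cv2.minAreaRect(w)).round().tolist())
for d in env.pinpoint("wrist","lid0"): print(np.round(d["uv"]),round(d["confidence"],2),at_z(f,d["uv"],5).round(1))
E
```

```text
time_s: 43.8
ee_pos: [460.8, -252.4, 297.5]
ee_rot: [-179.9, 0.1, 5.3]
force: [0.9, 0.8, -1.3]
gripper_width: 11.1
time_s: 44.22
ee_pos: [448.6, -341.1, 297.3]
ee_rot: [-179.9, 0.1, 5.1]
force: [-0.3, 0.2, -0.5]
gripper_width: 10.9
time_s: 44.63
ee_pos: [449.1, -338.9, 217.7]
ee_rot: [-179.8, 0.2, 5.3]
force: [-0.5, 0.4, 0.3]
gripper_width: 11.1
((478.4927673339844, -379.62738037109375), (129.55209350585938, 89.28450775146484), 71.49717712402344) [[416.0, -427.0], [500.0, -455.0], [541.0, -332.0], [457.0, -304.0]]
[453. 243.] 0.93 [ 474.1 -407.2    5. ]
[319. 283.] 0.78 [ 446.  -340.2    5. ]
```

Pan and the first lid are unchanged. I lower the last lid.

```bash
H="python3 -m handwheel"
$H '[{"gripper":0,"travel":[0,0,0.007],"twist":0},{"gripper":0,"travel":[0,0,0.004],"twist":0},{"gripper":0,"travel":[0,0,0.002],"twist":0},{"gripper":0,"travel":[0,0,0],"twist":0},{"gripper":0,"travel":[0,0,0],"twist":0}]'
$H '[{"gripper":0,"travel":[0,0,0.0015],"twist":0},{"gripper":0,"travel":[0,0,0.001],"twist":0},{"gripper":0,"travel":[0,0,0],"twist":0},{"gripper":0,"travel":[0,0,0],"twist":0}]'
$H '[{"gripper":0,"travel":[0,0,0.001],"twist":0},{"gripper":0,"travel":[0,0,0],"twist":0},{"gripper":0,"travel":[0,0,0],"twist":0}]'
```

```text
time_s: 45.2
ee_pos: [449.2, -340.2, 205.8]
ee_rot: [-180.0, 0.0, 5.3]
force: [-0.0, 0.0, -0.2]
gripper_width: 11.3
time_s: 45.53
ee_pos: [449.2, -340.2, 203.3]
ee_rot: [180.0, 0.0, 5.3]
force: [0.2, -0.2, -0.4]
gripper_width: 11.2
time_s: 45.78
ee_pos: [449.3, -340.2, 203.0]
ee_rot: [180.0, -0.0, 5.3]
force: [-0.8, 1.5, 5.7]
gripper_width: 11.2
```

```bash
H="python3 -m handwheel"
$H '[{"gripper":25,"travel":[0,0,0],"twist":0},{"gripper":25,"travel":[0,0,0],"twist":0},{"gripper":25,"travel":[0,0,0],"twist":0},{"gripper":25,"travel":[0,0,-0.015],"twist":0},{"gripper":25,"travel":[0,0,-0.03],"twist":0}]'
$H '[{"gripper":25,"travel":[0,0,-0.035],"twist":0},{"gripper":25,"travel":[0,0,-0.035],"twist":0},{"gripper":25,"travel":[0,0,-0.035],"twist":0},{"gripper":25,"travel":[0,0,-0.035],"twist":0},{"gripper":25,"travel":[-0.03,0.015,0],"twist":0}]'
$H '[{"gripper":25,"travel":[-0.03,0.015,0],"twist":0},{"gripper":25,"travel":[-0.03,0,0],"twist":0},{"gripper":25,"travel":[0,0,0],"twist":0},{"gripper":25,"travel":[0,0,0],"twist":0}]'
python3 - <<'E'
from h import *
f=env.grab_frame("wrist");g=env.grab_frame("top");s_=env.grab_frame("side")
a=cv2.resize(f["frame"][0:290,150:490],(468,400));b=cv2.resize(s_["frame"][120:350,180:480],(522,400))
t=cv2.resize(g["frame"][150:330,210:510],(468,281))
o=np.zeros((600,800,3),np.uint8);o[:400,:400]=cv2.resize(a,(400,400));o[:400,400:]=cv2.resize(b,(400,400));o[400:,:320]=cv2.resize(t,(320,200));save("fin",o)
d=env.trace("wrist","pan")[0];c=max(cv2.findContours(d["pixels"].astype(np.uint8),cv2.RETR_EXTERNAL,cv2.CHAIN_APPROX_NONE)[0],key=cv2.contourArea)[:,0].astype(float)
print(cv2.minAreaRect(np.array([at_z(f,q,18)[:2] for q in c],np.float32)))
for d in env.pinpoint("wrist","lid0"): print(np.round(d["uv"]),round(d["confidence"],2),at_z(f,d["uv"],5).round(1))
for n,z in(("spare",44.5),("drain",45),("bar",45),("flask",0),("funnel",0),("jar",0)):
    print(n,[(np.round(d["uv"]).tolist(),at_z(g,d["uv"],z).round(1).tolist()) for d in env.pinpoint("top",n)[:1]])
p,r,s=tool();print(p,s["time_s"])
E
```

```text
time_s: 46.2
ee_pos: [448.2, -339.4, 244.3]
ee_rot: [-179.7, 0.4, 5.3]
force: [0.8, -0.3, 0.6]
gripper_width: 22.7
time_s: 46.62
ee_pos: [424.6, -357.3, 394.6]
ee_rot: [179.4, -0.8, 5.5]
force: [0.1, -1.7, -0.1]
gripper_width: 23.1
time_s: 46.95
ee_pos: [361.3, -378.5, 387.3]
ee_rot: [-180.0, -0.0, 5.1]
force: [0.1, 1.0, -0.1]
gripper_width: 22.8
((449.39959716796875, -370.17718505859375), (129.89364624023438, 150.12232971191406), 71.66096496582031)
[332. 167.] 0.94 [ 412.5 -388.     5. ]
[282. 117.] 0.63 [ 452.9 -338.8    5. ]
[359.  99.] 0.55 [ 474.3 -405.7    5. ]
spare [([350.0, 249.0], [547.1, -97.5, 44.5])]
drain [([294.0, 255.0], [531.3, 43.6, 45.0])]
bar [([254.0, 262.0], [514.4, 145.6, 45.0])]
flask [([256.0, 164.0], [771.2, 148.8, 0.0])]
funnel [([312.0, 163.0], [776.2, 0.4, 0.0])]
jar [([370.0, 158.0], [790.5, -151.6, 0.0])]
[ 362.68867557 -378.15769038  387.23960439] 47.5
```

View pics/fin.png

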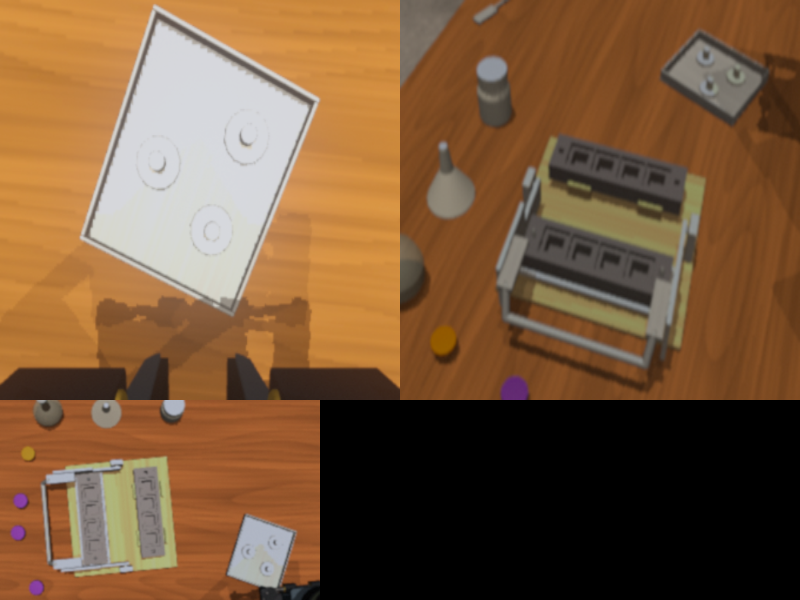

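The composite shows three lids knob-up and flat in the pan, at (158,162), (248,136) and (211,230). Both trays are empty: the spare is pockets-up on its supports and the draining tray lies flat again. Bystanders and look-alikes have not moved. I hand it in.

```bash
python3 -c "
from workcell import env
print(env.job_done())"
```

```text
the job is handed in; nothing more can be done
None
```

The job is done and handed in at about 47.5 s; no verdict was reported.

**What I did**
- I pulled the handle fully out, then set the spare tray on the pins. It seated at the expected height.
- I pushed the handle in to its stop, swung the locked pair over, pulled the handle out and swung the draining tray back.
- I moved the three lids that were present to the pan by their knobs. The fourth pocket was empty from the start.

**Last checks**
- All three lids lie knob-up on the pan floor, about 60 mm apart, at (412,-388), (453,-339) and (474,-406) mm. The pan centre is at (449,-370) mm.
- The spare tray is pockets-up and empty on its supports.
- The draining tray is back, with the bar at its starting place in the pictures.
- The flask, funnel, jar and coloured look-alikes have not moved by eye. The network's flask reading differs by about 2 px from the start.

**Checks that disagreed**
- On the swing back, the tool stopped 8 mm higher than when it first gripped the bar, with 49 N on the wrist. I put this down to the bar slipping in the pads. After release the leaf looked flat, but I did not measure its angle separately.
- A brief 70 N came on the wrist when the leaf landed on the far side, below the 120 N limit.
- Top-camera positions near the pan were about 5 mm off the tool's, so I went by the wrist camera there.

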